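Book in the tea tins

ROBOT

A 7-joint arm with a two-finger parallel gripper is mounted at the origin on the work surface. World frame = base frame: x ahead of the robot, y to its left, z up, the work surface at z = 0. Lengths are in m, angles in rad, forces in N, time in s.
With the tool pointing down it reaches from about 0.4 to 0.9 m from the base axis. Payload 5.5 kg.
Tool frame: the origin (TCP) lies midway between the tips of the shut fingers; the grasp point (between the pads) lies 19 mm behind it (robot.pinch_z is the distance from the TCP to the grasp point, in m); z points along the fingers, y is the line along which they close (so a half turn about z gives the same grasp; the last joint's range is limited). The gripper opens to 85 mm and grips with 20 to 120 N. Pads are 22 mm wide; open, the fingers measure 114 mm over their backs; the gripper's body (76 mm by 85 mm) begins 54 mm behind the grasp point. The pads swing forward as they close: fully open they stand 13 mm farther back than shut.
Start: joints at [-1.011, 0.501, -0.427, 1.55, 0.221, 1.138, -0.21], TCP at [0.19, 0.622, 0.231] pointing down, gripper open.
Joint ranges: [-2.88, 2.88], [-0.31, 2.03], [-1.54, 1.56], [0.2, 2.42], [-1.41, 4.55], [0.19, 2.02], [-2.57, 2.57]. Speed limits (rad/s): [2.57, 2.57, 3.14, 3.14, 3.14, 3.14, 3.14].

INTERFACE

Orientations are given as a rotation vector (axis times angle).
In Python, from rig import robot gives the robot as it stands.
- The arm moves only by the tool send_rows, never from a script. Its argument "increments" is a list of rows, each a list of 2 entries, a list of its own where there are three numbers: the shift along the tool's x, y, z each as a share of 15 cm, from -1 to 1, then the turn, a rotation vector about the tool's x, y, z each as a share of 45 degrees, from -1 to 1. In form: [[[dx, dy, dz], [rx, ry, rz]], ...]. A call has 1 to 8 rows; each row is the pose to reach, as a shift and turn from the pose commanded when the call began, along the tool's axes at that moment; what a row does not reach only later rows make up. A row lasts 1/10 s, in which the tool goes at most 50 mm and 8.59 degrees, less where a joint would pass 70% of its speed; a pose out of reach is approached as far as the arm can. A call with a number of a shift or a turn outside -1 to 1 is refused whole. A call with a gripper value outside its range is refused whole. "jaw" is the opening, from 0 (shut) to 1 (fully open), set as the call begins (left out, the last holds). The fingers move at their own pace and stop on an object; the grip force is fixed at half the most. Time passes only in rows, so rows that repeat a pose let the fingers close. It gives the time, the measured TCP pose, the force, the opening and the grip force at its end, in the units of the state.
- robot.read_state(): the state, without advancing time (a new reading comes with each control period).
- robot.read_camera(name): name is "scene" or "top"; returns a dict with "frame" (400x640x3 uint8, red, green, blue), "intrinsics" (3x3 intrinsics, pixels), "k1" (the pictures are not rectified: a ray, as slopes to the right and down, at radius r is drawn at 1 + k1 r^2 times it, then the intrinsics apply), "cam_to_world" (4x4, takes a point from camera to world coordinates). Camera axes: x right, y up, looking along -z (the intrinsics and any distortion apply to the point x, -y, -z); pixel columns grow to the right and rows downward; lengths in m; the calibration is good to about 2 mm. A picture is of the moment at which its call begins. There is no depth.
- robot.finish_job(): hands the job in; it is judged then, once.
The state is a dict: "clock": time; "joint_positions": joint angles; "joint_vel": joint speeds; "joint_efforts": joint torques, N m; "position": TCP position; "orientation": TCP orientation; "force": force on the tool from outside, world axes, zero at the start; "ft_torque": the same for the moment, N m; "grip_width": opening from 0.0 (shut) to 1.0 (fully open); "grip_force": force on a finger pad.
Only numpy, scipy, OpenCV 4.12 (cv2) and the standard library are available. Lean on these libraries where they do the work, as an engineer would, in place of code of your own. Each camera call takes 0.05 s, during which the arm holds its last target. There are 200 camera calls.

TASK

Book in the tea tins on the table: take the hand scanner and read the bar label on the lid of every tin that is there, in the order pink, green, blue, yellow (skip colours that are missing), pointing the window's beam at the middle of the label from about 10 cm, scan line along the label, and holding still for a good second on each. When all are read, hang the scanner by its eye on the hook of the white stand, and stand all the tins upright in the wooden tray, flat on its floor. Leave the mug, candlestick, saucer and teaspoon where they are.

Things in the scene. Friction and masses are not known exactly. Their poses are not given: they have to be found in the camera images.
- scanner: Pistol-shaped label scanner, 185 to 265 g, standing on its foot. Origin on the foot's underside; x points ahead, z up. Black foot 66 x 56 x 12 mm; handle 28 x 26 mm, centred 12 mm behind the origin; orange head 32 mm wide (y), 58 to 92 mm high, x -24 to +50 mm; black nose bent 45 degrees down, lowest point 48 mm; steel eye at the rear.
- grip (a point): centre of the scanner's orange head (x +12 mm, z 75 mm from the scanner's origin), 32 mm wide across y: the place to grip it from above. Axes as the scanner's.
- window (a point): Centre of the red window at the end of the nose (scanner x +62, z 58 mm). x axis: the beam, 45 degrees ahead and down when the scanner is upright; y axis: the scan line (the scanner's y). Reads a label on the beam axis (within 14 mm) 60 to 140 mm away, scan line within 17 degrees of the label's long direction (either way round), while the gripper holds it still for 1 s.
- eye (a point): centre of the scanner's hanging eye (scanner x -45, z 85 mm): round steel bar 8 mm thick bent to a ring, hole 30 mm, hole axis along the scanner's y. Hung by it and let go, the scanner swings 30 to 70 degrees nose down and sways for some 15 s.
- stand: Fixed white hook stand: base 110 x 80 x 10 mm, post 16 mm thick and 215 mm high at the origin (china bird on top to 230 mm). A dark hook, 8 mm thick, leaves the post 198 mm up and runs along the stand's own -y for 70 mm (axis 201 mm high there); then the last 8 mm turn up to an axis height of 208 mm. Origin under the post, z up.
- peg (a point): point on the hook's axis 40 mm out from the post's axis, 200 mm above the table. Axes as the stand's: the free end points along its -y.
- tray: fixed light wooden tray, 206 mm (its x) by 206 mm (its y) outside, rim 21 mm high and 8 mm thick, inner floor 8 mm above the table. Origin under its centre.
- tin_pink: pink tea tin with a lid, 58 x 58 mm and 78 mm high, 150 to 310 g, closed; origin at the centre of its underside, z up. May be absent (None).
- tin_pink_label (a point): centre of the white bar label on the pink tin's lid (flat, 78 mm above the tin's underside): 44 mm along the tin's y (its long direction, the bars follow one another along it) by 26 mm along x.
- tin_green: green tea tin with a lid, 58 x 58 mm and 78 mm high, 150 to 310 g, closed; origin at the centre of its underside, z up. May be absent (None).
- tin_green_label (a point): centre of the white bar label on the green tin's lid (flat, 78 mm above the tin's underside): 44 mm along the tin's y (its long direction, the bars follow one another along it) by 26 mm along x.
- tin_blue: blue tea tin with a lid, 58 x 58 mm and 78 mm high, 150 to 310 g, closed; origin at the centre of its underside, z up. May be absent (None).
- tin_blue_label (a point): centre of the white bar label on the blue tin's lid (flat, 78 mm above the tin's underside): 44 mm along the tin's y (its long direction, the bars follow one another along it) by 26 mm along x.
- tin_yellow: yellow tea tin with a lid, 58 x 58 mm and 78 mm high, 150 to 310 g, closed; origin at the centre of its underside, z up. May be absent (None).
- tin_yellow_label (a point): centre of the white bar label on the yellow tin's lid (flat, 78 mm above the tin's underside): 44 mm along the tin's y (its long direction, the bars follow one another along it) by 26 mm along x.
- mug: bystander, leave alone: white mug, 82 mm wide, 92 mm high. Origin at its underside's centre.
- candlestick: bystander, leave alone: pink glass candlestick with candle, 70 mm wide foot, 182 mm high. Origin at its underside's centre.
- saucer: bystander, leave alone: white saucer, 100 mm wide, 16 mm high. Origin at its underside's centre.
- teaspoon: bystander, leave alone: steel teaspoon, 130 mm long. Origin at its underside, mid-length.
Things that resemble listed ones, but are neither listed nor needed, are in the scene too. Of the things that look like the tin_yellow, the middle-sized one is meant.

How it is judged:
By the outcome, as a careful person would: the job done as asked, in the order asked, and still so for the second after the job is handed in, with the robot touching nothing.
Of tin_pink, tin_green, tin_blue, tin_yellow only 3 to 4 are there at a start; the rules pass over those that are not, and their reading is None.
At some moment in a run one of tin_pink, tin_green, tin_blue, tin_yellow may be knocked a few centimetres aside while the robot is not near it.
It also fails if it takes over 210 s, if anything falls off the work surface, if the arm or the gripper's body presses on something with over 40 N, if the wrist force passes 120 N, or if a joint passes its speed limit or range.

## Working session

There is one attempt and no reset: what is moved stays moved. The work goes in short steps, Python scripts to look and compute and a tool call to move; the robot and the scene stay as the last step left them, time stands still between calls to the robot, and variables do not carry over. Pictures are saved under pics/ and viewed, at most 14 in all, crops included, and the job is handed in when it is done.

Besides the shell and the picture viewer there is one more tool, called after "Emit:" as name(argument=value, ...) on one line, values as JSON. send_rows: Moves the arm, as the interface text tells. Shift numbers are shares of 15 cm and turn numbers shares of 45 degrees, none past 1 either way. Its arguments: {"type":"object","properties":{"increments":{"type":"array"},"jaw":{"type":"number"}},"required":["increments"]}

```bash
ls; mkdir -p pics; python3 - <<'E'
from rig import robot
import cv2
for n in("scene","top"):
    c=robot.read_camera(n)
    cv2.imwrite(f"pics/{n}0.png",c["frame"][:,:,::-1])
    print(c["intrinsics"],c["k1"],c["cam_to_world"])
print(robot.read_state(),robot.pinch_z)
E
```

```text
pics
[[363.87296719   0.         325.94424697]
 [  0.         363.87296719 198.84354198]
 [  0.           0.           1.        ]] 0.023560931622753755 [[-0.6154558  -0.44002934  0.65390239  1.13049497]
 [ 0.78812202 -0.35286878  0.50432856  0.48009828]
 [ 0.00882237  0.82574681  0.56397196  0.63843935]
 [ 0.          0.          0.          1.        ]]
[[405.10720476   0.         319.13359127]
 [  0.         405.10720476 201.86774666]
 [  0.           0.           1.        ]] -0.08346932234651426 [[ 0.01655263  0.99792793 -0.06217605  0.47381687]
 [-0.99964405  0.01781826  0.01985645  0.03145166]
 [ 0.02092317  0.06182525  0.99786766  1.08631968]
 [ 0.          0.          0.          1.        ]]
{'clock': 0.1, 'joint_positions': array([-1.01079528,  0.50172925, -0.42682898,  1.55135493,  0.22080175,
        1.13829305, -0.21030696]), 'joint_vel': array([-2.13089164e-04, -4.59576174e-03, -2.05027444e-05, -1.61958577e-03,
       -6.58872441e-04,  2.30607667e-03,  7.85041833e-04]), 'joint_efforts': array([-1.16156816e-02, -5.70815277e+01, -5.83882391e+00, -2.81754255e+01,
        1.05200210e-02,  5.51302743e-03, -2.38619407e-05]), 'position': array([0.18994295, 0.62097481, 0.23037659]), 'orientation': array([-4.64359844e-01, -3.10676160e+00,  2.66988672e-03]), 'force': array([ 0.36034641, -0.22117809, -0.06412014]), 'ft_torque': array([-0.00677047, -0.03849227,  0.04531829]), 'grip_force': 0.0, 'grip_width': 0.998852398207144} 0.0187
```

View pics/top0.png

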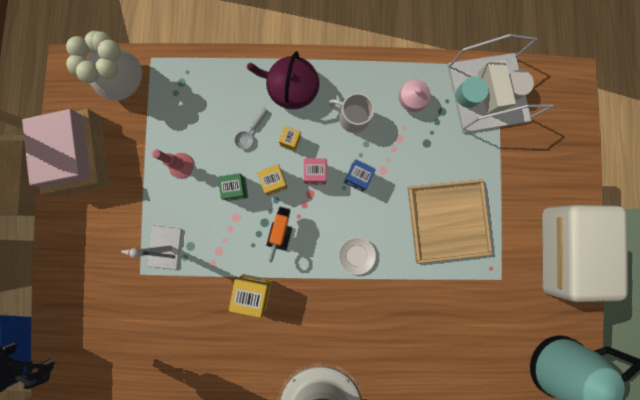

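View pics/scene0.png

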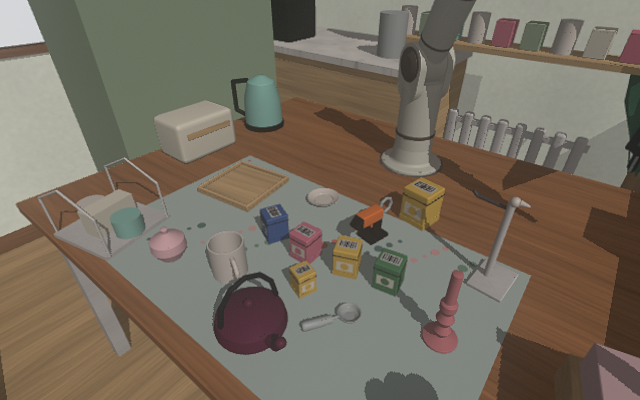

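The top view shows all four tins: pink (315,170), green (232,186), blue (360,174), and the middle-sized yellow (272,180). It also shows the scanner at (279,230), the stand at (165,247) and the tray at (450,222). The scene view agrees. The small yellow tin (290,136) and the large one (249,296) are decoys.

```bash
cat > h.py <<'E'
import numpy as np, cv2
from rig import robot
from scipy.spatial.transform import Rotation as R
def rays(c,p):
    p=np.atleast_2d(np.float64(p)); K=c["intrinsics"]
    d=(p-[K[0,2],K[1,2]])/K[0,0]; u=d.copy()
    for _ in range(8): u=d/(1+c["k1"]*(u**2).sum(1,keepdims=True))
    T=c["cam_to_world"]
    return T[:3,3], np.c_[u[:,0],-u[:,1],-np.ones(len(u))]@T[:3,:3].T
def plane(c,p,z):
    o,v=rays(c,p); return (o+v*((z-o[2])/v[:,2])[:,None])
def project(c,P):
    T=c["cam_to_world"]; q=(np.atleast_2d(P)-T[:3,3])@T[:3,:3]
    u=np.c_[q[:,0],-q[:,1]]/-q[:,2:]; u=u*(1+c["k1"]*(u**2).sum(1,keepdims=True))
    K=c["intrinsics"]; return u*K[0,0]+[K[0,2],K[1,2]]
def two(c1,p1,c2,p2):
    a,u=rays(c1,p1);b,v=rays(c2,p2);u=u[0];v=v[0]
    s=np.linalg.lstsq(np.c_[u,-v],b-a,rcond=None)[0]
    A=a+u*s[0];B=b+v*s[1];return (A+B)/2,np.linalg.norm(A-B)
HUE={"pink":(165,179),"green":(50,85),"blue":(105,125),"yellow":(18,32),"orange":(3,14)}
def mask(c,col,smin=110,vmin=40):
    h=cv2.cvtColor(c["frame"],cv2.COLOR_RGB2HSV);lo,hi=HUE[col]
    return cv2.inRange(h,(lo,smin,vmin),(hi,255,255))
def blobs(c,col,z,amin=60,**k):
    """filled contours of a colour: pixel centroid, area, world rect (centre, sides, angle deg of long side) on plane z"""
    out=[]
    for q in cv2.findContours(mask(c,col,**k),cv2.RETR_EXTERNAL,cv2.CHAIN_APPROX_NONE)[0]:
        if cv2.contourArea(q)<amin: continue
        w=plane(c,q[:,0],z)[:,:2]
        (x,y),(a,b),t=cv2.minAreaRect(np.float32(w*1000))
        if a<b:a,b,t=b,a,t+90
        out.append((q[:,0].mean(0).round(0),cv2.contourArea(q),np.round([x,y],1),np.round([a,b],0),round(t%180,1)))
    return out
def label(c,px,z=.078,r=16):
    """white label near px: PCA on world plane -> centre mm, long direction deg, sides"""
    h=cv2.cvtColor(c["frame"],cv2.COLOR_RGB2HSV)
    m=cv2.inRange(h,(0,0,0),(179,95,255)); g=np.zeros_like(m); cv2.circle(g,tuple(int(round(v)) for v in px),r,255,-1); m&=g
    m=cv2.morphologyEx(m,cv2.MORPH_CLOSE,np.ones((3,3)))
    n,l,s,ce=cv2.connectedComponentsWithStats(m)
    i=1+np.argmin(np.linalg.norm(ce[1:]-px,axis=1)+ (s[1:,4]<40)*100)
    q=max(cv2.findContours(np.uint8(l==i),cv2.RETR_EXTERNAL,cv2.CHAIN_APPROX_NONE)[0],key=len)[:,0]
    (x,y),(a,b),t=cv2.minAreaRect(np.float32(plane(c,q,z)[:,:2]*1000))
    if a<b:a,b,t=b,a,t+90
    return np.round([x,y],1),np.round([a,b],0),round(t%180,1)
def step(pos,rot=None,s=None):
    """pose -> shift shares, turn shares from the commanded ~ measured pose"""
    s=s or robot.read_state(); r0=R.from_rotvec(s["orientation"])
    d=r0.inv().apply(np.array(pos)-s["position"])/.15
    w=(r0.inv()*rot).as_rotvec()/np.radians(45) if rot is not None else np.zeros(3)
    return d.round(3),w.round(3)
def down(deg):  # tool z down, tool y (closing line) at heading deg
    a=np.radians(deg); y=np.array([np.cos(a),np.sin(a),0]);z=np.array([0,0,-1.]);return R.from_matrix(np.c_[np.cross(y,z),y,z])
E
python3 - <<'E'
from h import *
c=robot.read_camera("top")
for col in HUE:
    for b in blobs(c,col,.078 if col!="orange" else .092): print(col,*b)
for n,p in dict(pink=(315,166),green=(232,186),blue=(361,174),yellow=(273,180)).items(): print(n,*label(c,p,r=12))
f=c["frame"][:,:,::-1]
a=cv2.resize(f[195:290,110:310],None,fx=4,fy=4,interpolation=cv2.INTER_CUBIC)
cv2.imwrite("pics/crop1.png",a)
s=robot.read_camera("scene")["frame"][170:310,340:540,::-1]
cv2.imwrite("pics/crop2.png",cv2.resize(s,None,fx=4,fy=4,interpolation=cv2.INTER_CUBIC))
E
```

```text
pink [315. 179.] 85.5 [595.   22.9] [51. 15.] 88.2
pink [287.  81.] 1810.5 [841.3 104.9] [168. 133.] 102.6
blue [ 16. 338.] 1078.0 [172.2 786.6] [115.  86.] 0.5
blue [359. 175.] 472.5 [605.7 -88.7] [64. 56.] 154.4
yellow [249. 294.] 1331.0 [302.6 179.3] [99. 91.] 169.8
yellow [435. 248.] 68.5 [ 426.5 -287.4] [108.  48.] 82.5
yellow [272. 180.] 516.5 [590.  130.4] [64. 58.] 21.0
yellow [290. 138.] 314.5 [696.5  88.7] [50. 47.] 160.8
orange [278. 230.] 396.5 [467.2 109.8] [77. 36.] 167.1
orange [481.  54.] 218.5 [ 933.5 -404. ] [141.  24.] 100.4
orange [306. 209.] 94032.0 [481.5   1.4] [1462.  916.] 90.0
orange [ 2. 23.] 138.0 [1002.3  872.8] [148.  22.] 8.5
pink [618.1  22.2] [60. 32.] 96.9
green [571.8 231.4] [58. 55.] 32.4
blue [608.3 -95. ] [54. 28.] 64.4
yellow [593.7 132.6] [45. 26.] 111.1
```

View pics/crop1.png

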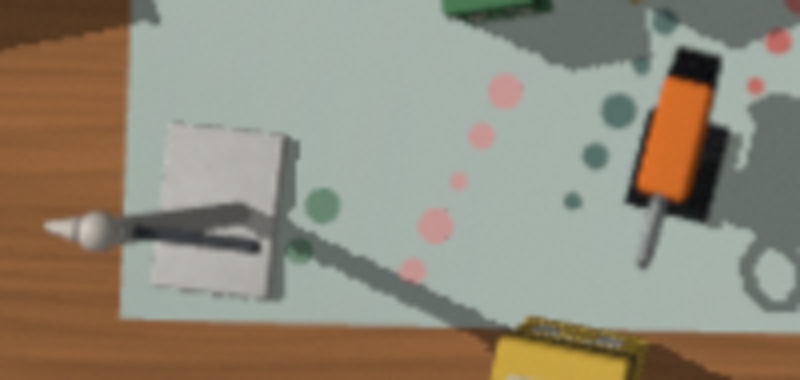

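View pics/crop2.png

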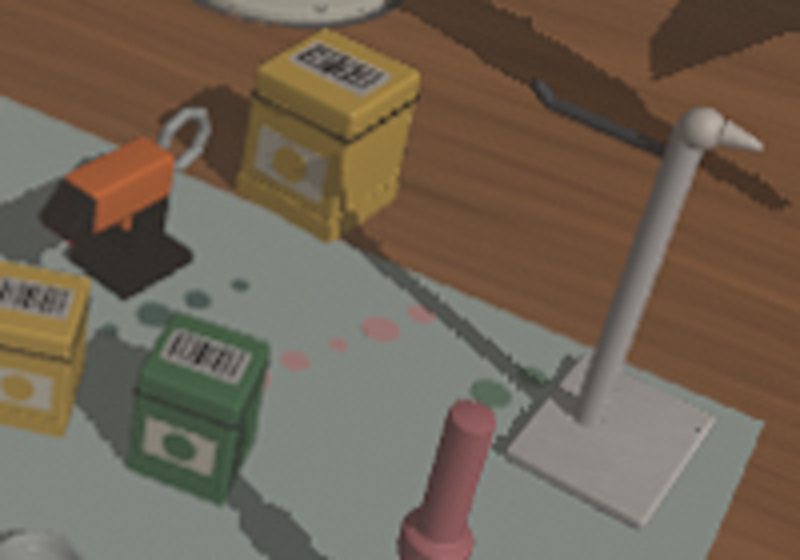

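Crop 1 shows the stand's dark hook running from about (142,253) to (174,257), that is towards world −y. The scanner's nose points up in the image and its eye is at the rear. Crop 2 confirms the hook tip at scene pixel (475,192) and the scanner standing on its foot.

```bash
cat >> h.py <<'E'
def label2(c,px,z=.078,r=13,dv=0):
    h=cv2.cvtColor(c["frame"],cv2.COLOR_RGB2HSV); g=np.zeros(h.shape[:2],np.uint8)
    cv2.circle(g,tuple(int(round(v)) for v in px),r,255,-1)
    ms=cv2.inRange(h,(0,0,130+dv),(179,70,255))&g
    n,l,s,ce=cv2.connectedComponentsWithStats(cv2.morphologyEx(ms,cv2.MORPH_CLOSE,np.ones((5,5))))
    i=1+np.argmin(np.linalg.norm(ce[1:]-px,axis=1)+(s[1:,4]<40)*100)
    q=max(cv2.findContours(np.uint8(l==i),cv2.RETR_EXTERNAL,cv2.CHAIN_APPROX_NONE)[0],key=len)[:,0]
    (x,y),(a,b),t=cv2.minAreaRect(np.float32(plane(c,q,z)[:,:2]*1000))
    if a<b:a,b,t=b,a,t+90
    return np.round([x,y],1),np.round([a,b],0),round(t%180,1)
E
python3 - <<'E'
from h import *
c=robot.read_camera("top");s=robot.read_camera("scene")
h=cv2.cvtColor(c["frame"],cv2.COLOR_RGB2HSV)
print("pink col",h[158:188:2,315].tolist());print("green row",h[186,216:250:2].tolist())
for n,p in dict(pink=(315,168),green=(231,186),blue=(361,174),yellow=(272,180)).items():
    try: print(n,*label2(c,p))
    except Exception as e: print(n,e)
print("hook",plane(c,[(142.5,253),(174.5,256.7)],.2)*1000, two(c,(174.5,256.7),s,(475,192.5)))
print("bird",two(c,(134,253),s,(516,202)))
b=[(110+x/4,195+y/4) for x,y in((172,122),(285,135),(268,298),(152,285))]
print("base",plane(c,b,.01)*1000, plane(c,b,.01).mean(0), "post foot",plane(c,[(170,247.5)],.01))
t=[(410,186),(484,180),(493,257),(417,265)]
print("tray",plane(c,t,.021)*1000,plane(c,t,.021).mean(0))
R0=R.from_rotvec(robot.read_state()["orientation"]).as_matrix();print(R0.round(3))
for a in(77,-103):print(a,step((.466,.110,.20),down(a)))
E
```

```text
pink col [[177, 70, 163], [174, 113, 187], [173, 113, 188], [176, 61, 181], [12, 11, 114], [23, 9, 108], [15, 10, 107], [23, 9, 113], [178, 40, 174], [174, 110, 186], [174, 110, 187], [173, 112, 157], [175, 98, 86], [177, 84, 100], [73, 16, 109]]
green row [[71, 20, 141], [70, 24, 125], [64, 85, 123], [35, 9, 166], [24, 8, 160], [24, 9, 147], [18, 9, 142], [23, 9, 114], [10, 7, 107], [24, 8, 160], [30, 8, 158], [45, 17, 122], [65, 86, 118], [64, 95, 59], [68, 112, 50], [68, 50, 76], [77, 21, 108]]
pink [620.5  24. ] [63. 30.] 93.6
green [581.2 237.7] [50. 48.] 91.9
blue [620.4 -92.1] [54. 46.] 64.4
yellow [591.9 137.1] [52. 25.] 111.8
hook [[409.71478483 399.58873176 200.        ]
 [403.37058351 327.88877021 200.        ]] (array([0.40305282, 0.32832061, 0.202517  ]), np.float64(0.0026040177010626096))
bird (array([0.41041898, 0.41135838, 0.2175392 ]), np.float64(0.0005292112554050581))
base [[469.76777437 452.48087467  10.        ]
 [462.70119698 375.62513603  10.        ]
 [354.6164363  383.7269664   10.        ]
 [361.21349777 462.37961066  10.        ]] [0.41207473 0.41855315 0.01      ] post foot [[0.41233422 0.40432756 0.01      ]]
tray [[ 586.90001323 -231.30878497   21.        ]
 [ 607.45877831 -435.03546337   21.        ]
 [ 400.29464751 -458.8722832    21.        ]
 [ 377.73897564 -251.06265549   21.        ]] [ 0.4930981 -0.3440698  0.021    ]
[[-0.956  0.292 -0.   ]
 [ 0.292  0.956 -0.001]
 [ 0.    -0.001 -1.   ]]
77 (array([-2.756, -2.722,  0.208]), array([-0.001, -0.   , -0.089]))
-103 (array([-2.756, -2.722,  0.208]), array([-0.000e+00,  1.000e-03,  3.911e+00]))
```

Emit:
send_rows(increments=[[[-0.92, -0.92, -0.3], [0, 0, -0.09]], [[-0.92, -0.92, -0.3], [0, 0, -0.09]], [[-0.92, -0.92, -0.3], [0, 0, -0.09]], [[-0.92, -0.92, -0.3], [0, 0, -0.09]], [[-0.92, -0.92, -0.3], [0, 0, -0.09]]], jaw=1)

```text
clock: 0.8
position: [0.2874, 0.4436, 0.2776]
orientation: [0.37, 3.115, -0.002]
force: [0.1, 0.7, -0.4]
grip_width: 0.997
grip_force: 0.0
```

Emit:
send_rows(increments=[[[-1, -0.8, 0], [0, 0, 0]], [[-1, -0.8, 0], [0, 0, 0]], [[-1, -0.8, 0], [0, 0, 0]], [[-1, -0.8, 0], [0, 0, 0]], [[-1, -0.8, 0], [0, 0, 0]], [[-1, -0.8, 0], [0, 0, 0]]])

```text
clock: 1.4
position: [0.4015, 0.2982, 0.2763]
orientation: [-0.359, -3.121, -0.0]
force: [-0.6, -0.1, 0.1]
grip_width: 0.999
grip_force: 0.0
```

```bash
cat >> h.py <<'E'
def tin(c,px,z=.078,smax=50,r=16):
    """label: low-saturation component at px, enclosed by the coloured lid"""
    h=cv2.cvtColor(c["frame"],cv2.COLOR_RGB2HSV)
    m=cv2.inRange(h,(0,0,0),(179,smax,255)); g=np.zeros_like(m); cv2.circle(g,tuple(int(round(v)) for v in px),r,255,-1)
    n,l,s,ce=cv2.connectedComponentsWithStats(m&g,connectivity=4); i=l[int(px[1]),int(px[0])]
    q=max(cv2.findContours(np.uint8(l==i),cv2.RETR_EXTERNAL,cv2.CHAIN_APPROX_NONE)[0],key=len)[:,0]
    (x,y),(a,b),t=cv2.minAreaRect(np.float32(plane(c,q,z)[:,:2]*1000))
    if a<b:a,b,t=b,a,t+90
    return np.round([x,y],1),np.round([a,b],0),round(t%180,1),ce[i].round(1)
E
python3 - <<'E'
from h import *
s=robot.read_state();print(s["clock"],s["position"],s["orientation"])
print(step((.466,.110,.14),down(77)))
c=robot.read_camera("top")
for n,p in dict(pink=(316,168),green=(231,187),blue=(361,174),yellow=(272,180)).items():
  for sm in (40,60):
    try: print(n,*tin(c,p,smax=sm))
    except Exception as e: print(n,e)
E
```

```text
1.4 [0.40148885 0.29817637 0.27628438] [-3.58615992e-01 -3.12093259e+00 -3.73022782e-04]
(array([-0.704, -1.124,  0.908]), array([ 0.   , -0.   , -0.002]))
pink [617.8  23.1] [40. 23.] 91.1 [314.8 169.2]
pink [619.   24.4] [43. 25.] 91.1 [314.6 169.3]
green [573.3 234.8] [45. 27.] 99.1 [230.  185.6]
green [573.3 234.7] [46. 29.] 99.8 [230.1 185.6]
blue [610.2 -92.2] [43. 25.] 64.4 [360.7 173.4]
blue [609.7 -91.9] [45. 26.] 64.4 [360.6 173.6]
yellow [593.2 132.8] [40. 22.] 111.8 [270.9 178.4]
yellow [593.7 132.7] [42. 24.] 111.7 [270.9 178.3]
```

Emit:
send_rows(increments=[[[-0.7, -0.99, 0.4], [0, 0, 0]], [[-0.7, -0.99, 0.4], [0, 0, 0]], [[-0.7, -0.99, 0.4], [0, 0, 0]], [[-0.7, -0.99, 0.4], [0, 0, 0]], [[-0.7, -0.99, 0.4], [0, 0, 0]], [[-0.7, -0.99, 0.4], [0, 0, 0]], [[-0.7, -0.99, 0.4], [0, 0, 0]]])

```text
clock: 2.15
position: [0.4695, 0.1332, 0.2166]
orientation: [0.348, 3.122, 0.002]
force: [-0.1, -0.1, -0.9]
grip_width: 1.002
grip_force: 0.0
```

```bash
python3 - <<'E'
from h import *
s=robot.read_state();print(s["clock"],s["position"])
print(step((.466,.110,.058),down(77)))
E
```

```text
2.15 [0.4695309  0.13318088 0.21661069]
(array([-0.011, -0.157,  1.057]), array([ 0.002, -0.   ,  0.006]))
```

Emit:
send_rows(increments=[[[-0.01, -0.157, 0.3], [0, 0, 0]], [[-0.01, -0.157, 0.6], [0, 0, 0]], [[-0.01, -0.157, 0.9], [0, 0, 0]], [[-0.01, -0.157, 1], [0, 0, 0]], [[-0.01, -0.157, 1], [0, 0, 0]], [[-0.01, -0.157, 1], [0, 0, 0]]])

```text
clock: 2.75
position: [0.4665, 0.1091, 0.067]
orientation: [0.35, 3.122, 0.002]
force: [0.5, 0.4, 0.7]
grip_width: 0.999
grip_force: 0.0
```

Emit:
send_rows(increments=[[[0, 0, 0.06], [0, 0, 0]], [[0, 0, 0.06], [0, 0, 0]], [[0, 0, 0.06], [0, 0, 0]]])

```text
clock: 3.05
position: [0.4666, 0.1074, 0.0579]
orientation: [0.354, 3.12, 0.001]
force: [0.7, -0.5, 0.5]
grip_width: 0.999
grip_force: 0.0
```

```bash
python3 - <<'E'
from h import *
s=robot.read_state();print(s["clock"],s["position"],step((.466,.110,.058),down(77)))
c=robot.read_camera("scene")
cv2.imwrite("pics/g1.png",cv2.resize(c["frame"][150:290,300:500,::-1],None,fx=4,fy=4))
E
```

```text
3.05 [0.46664708 0.10741329 0.05793772] (array([ 0.008,  0.016, -0.   ]), array([0.001, 0.001, 0.001]))
```

View pics/g1.png

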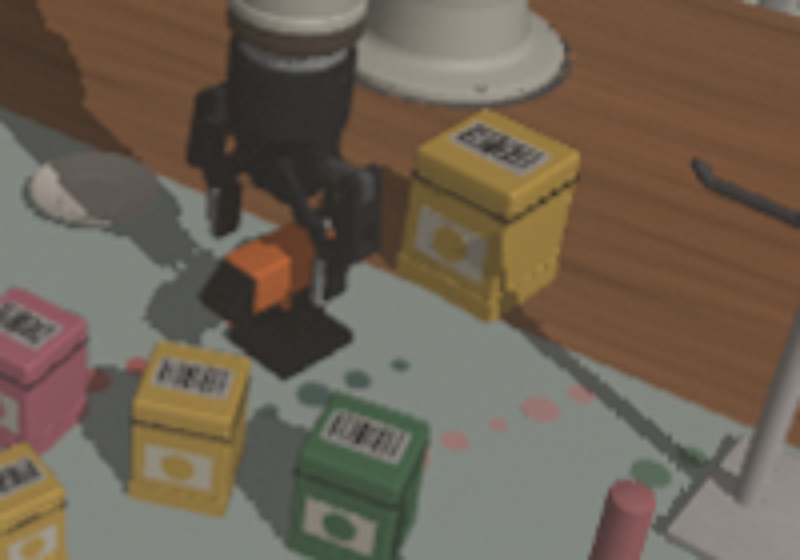

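The fingers straddle the head, so I'll close them.

Emit:
send_rows(increments=[[[0, 0.015, 0], [0, 0, 0]], [[0, 0.015, 0], [0, 0, 0]], [[0, 0.015, 0], [0, 0, 0]], [[0, 0.015, 0], [0, 0, 0]], [[0, 0.015, 0], [0, 0, 0]], [[0, 0.015, 0], [0, 0, 0]], [[0, 0.015, 0], [0, 0, 0]], [[0, 0.015, 0], [0, 0, 0]]], jaw=0)

```text
clock: 3.9
position: [0.4669, 0.1096, 0.0574]
orientation: [0.354, 3.121, 0.001]
force: [0.7, 2.3, 1.3]
grip_width: 0.369
grip_force: 64.9
```

Emit:
send_rows(increments=[[[0, 0, -0.2], [0, 0, 0]], [[0, 0, -0.5], [0, 0, 0]], [[0, 0, -0.8], [0, 0, 0]], [[0, 0, -0.8], [0, 0, 0]], [[0, 0, -0.8], [0, 0, 0]]])

```text
clock: 4.4
position: [0.4668, 0.109, 0.1778]
orientation: [0.355, 3.12, 0.0]
force: [-1.3, -0.3, -2.5]
grip_width: 0.364
grip_force: 64.7
```

```bash
python3 - <<'E'
from h import *
s=robot.read_state();print(s["clock"],s["position"],s["orientation"],s["grip_width"],s["grip_force"],s["force"])
Rm=R.from_rotvec(s["orientation"]).as_matrix();print("scanner heading",np.degrees(np.arctan2(-Rm[1,0],-Rm[0,0])))
t=robot.read_camera("top");c=robot.read_camera("scene")
for b in blobs(t,"orange",s["position"][2]+.036)[:2]+blobs(c,"orange",.1)[:2]:print(b)
a=cv2.resize(c["frame"][110:260,300:500,::-1],None,fx=4,fy=4)[:,:800]
cv2.imwrite("pics/g2.png",a)
for n,p in dict(pink=(315,169),green=(230,186),blue=(361,174),yellow=(271,178)).items():print(n,*tin(t,p,smax=60))
E
```

```text
4.4 [0.46681487 0.10897633 0.17775284] [3.54894597e-01 3.12014474e+00 7.87493488e-05] 0.3637506888045673 64.65188384056091 [-1.31629772 -0.31022498 -2.54293804]
scanner heading -12.978217704480926
(array([495., 254.]), 43464.5, array([ 489.1, -291.9]), array([787., 688.]), 180.0)
(array([482.,  54.]), 219.0, array([ 877.3, -350.9]), array([125.,  21.]), 100.4)
(array([494., 376.]), 464.5, array([717.9, 496.9]), array([109.,  21.]), 1.7)
(array([139., 310.]), 5904.5, array([ 992.4, -120.6]), array([719.,  42.]), 90.1)
pink [619.   24.4] [43. 25.] 91.1 [314.5 169.3]
green [573.3 234.7] [46. 29.] 99.8 [230.1 185.6]
blue [609.7 -91.9] [45. 26.] 64.4 [360.6 173.6]
yellow [593.7 132.7] [42. 24.] 111.7 [270.9 178.3]
```

View pics/g2.png

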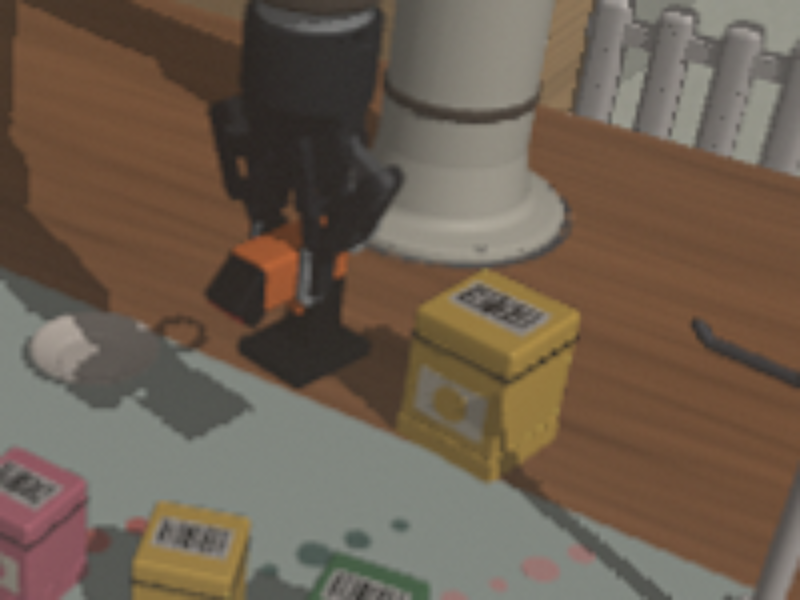

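The scanner is held upright and level. Next come the moves for pink.

```bash
cat >> h.py <<'E'
def aim(lx,ly,t,d=.110):
    """TCP pose to read a label at mm lx,ly with long direction t deg; scanner heading t-90"""
    a=np.radians(t-90); f=.0495+d*.7071
    return (lx/1000-f*np.cos(a),ly/1000-f*np.sin(a),.078+d*.7071-.0006),down(t)
E
python3 - <<'E'
from h import *
p,r=aim(618.5,23.8,91.1);print(p,step(p,r))
E
```

```text
(np.float64(0.49124245634544506), np.float64(0.021356530333925115), 0.155181) (array([-0.301, -0.528,  0.137]), array([-0.002, -0.004, -0.313]))
```

Emit:
send_rows(increments=[[[-0.1, -0.18, 0.04], [0, 0, -0.1]], [[-0.2, -0.35, 0.09], [0, 0, -0.2]], [[-0.3, -0.53, 0.137], [0, 0, -0.313]], [[-0.3, -0.53, 0.137], [0, 0, -0.313]], [[-0.3, -0.53, 0.137], [0, 0, -0.313]], [[-0.3, -0.53, 0.137], [0, 0, -0.313]]])

```text
clock: 5.1
position: [0.4916, 0.0226, 0.1555]
orientation: [0.032, -3.139, -0.001]
force: [0.1, -0.7, -2.5]
grip_width: 0.367
grip_force: 64.6
```

```bash
python3 - <<'E'
from h import *
t=robot.read_camera("top")
for n,p in dict(pink=(315,169),green=(230,186),blue=(361,174),yellow=(271,178)).items():
  try: print(n,*tin(t,p,smax=60))
  except Exception as e:print(n,e)
p,r=aim(618.5,23.8,91.1);print(p,step(p,r));print(robot.read_state()["clock"])
c=robot.read_camera("scene");cv2.imwrite("pics/p1.png",cv2.resize(c["frame"][130:280,250:450,::-1],None,fx=4,fy=4))
E
```

```text
pink [619.   24.4] [43. 25.] 91.1 [314.6 169.4]
green [573.3 234.8] [46. 29.] 99.8 [230.  185.6]
blue [609.7 -91.9] [45. 26.] 64.4 [360.6 173.6]
yellow [593.7 132.7] [42. 24.] 111.7 [271.  178.3]
(np.float64(0.49124245634544506), np.float64(0.021356530333925115), 0.155181) (array([ 0.004, -0.011,  0.005]), array([ 0.001, -0.002,  0.002]))
5.15
```

View pics/p1.png

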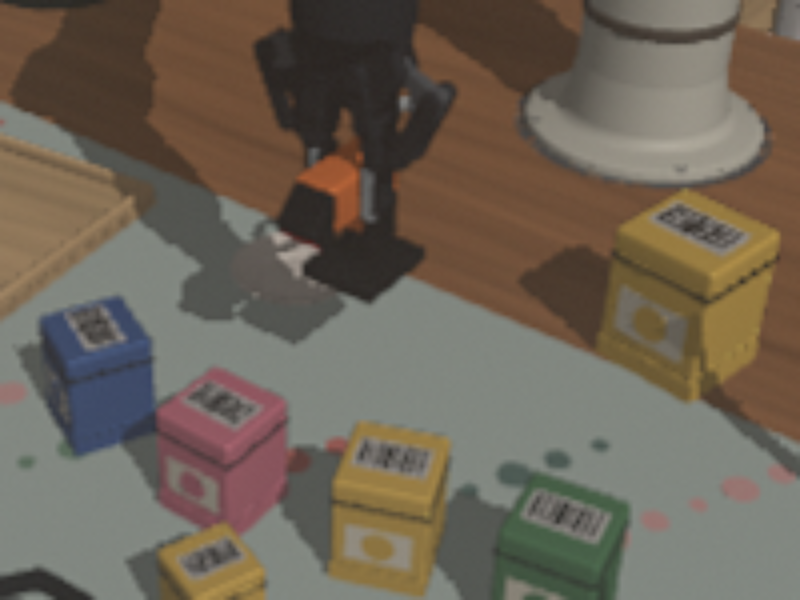

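The scanner points at the pink label, and no tin has moved. Now I hold still.

Emit:
send_rows(increments=[[[0, -0.01, 0], [0, 0, 0]], [[0, -0.01, 0], [0, 0, 0]], [[0, -0.01, 0], [0, 0, 0]], [[0, -0.01, 0], [0, 0, 0]], [[0, -0.01, 0], [0, 0, 0]], [[0, -0.01, 0], [0, 0, 0]], [[0, -0.01, 0], [0, 0, 0]], [[0, -0.01, 0], [0, 0, 0]]])

```text
clock: 6.0
position: [0.4927, 0.0203, 0.1567]
orientation: [0.031, -3.141, -0.0]
force: [-0.0, -0.5, -2.5]
grip_width: 0.365
grip_force: 64.5
```

Emit:
send_rows(increments=[[[0, 0, 0], [0, 0, 0]], [[0, 0, 0], [0, 0, 0]], [[0, 0, 0], [0, 0, 0]], [[0, 0, 0], [0, 0, 0]], [[0, 0, 0], [0, 0, 0]], [[0, 0, 0], [0, 0, 0]], [[0, 0, 0], [0, 0, 0]], [[0, 0, 0], [0, 0, 0]]])

```text
clock: 6.8
position: [0.4927, 0.0203, 0.1567]
orientation: [0.031, -3.141, -0.0]
force: [-0.5, 0.0, -1.8]
grip_width: 0.367
grip_force: 64.5
```

```bash
python3 - <<'E'
from h import *
t=robot.read_camera("top")
for n,p in dict(pink=(315,169),green=(230,186),blue=(361,174),yellow=(271,178)).items():
  try: print(n,*tin(t,p,smax=60))
  except Exception as e:print(n,e)
p,r=aim(618.5,23.8,91.1);print(step(p,r))
p,r=aim(573.3,234.7,99.6);print(p,step(p,r))
E
```

```text
pink [619.   24.4] [43. 25.] 91.1 [314.5 169.4]
green [573.3 234.7] [46. 29.] 99.8 [230.1 185.6]
blue [609.7 -91.9] [45. 26.] 64.4 [360.6 173.6]
yellow [593.7 132.7] [42. 24.] 111.7 [270.9 178.3]
(array([0.01 , 0.007, 0.01 ]), array([ 0.   , -0.   ,  0.001]))
(np.float64(0.447801438405629), np.float64(0.2134735071492278), 0.155181) (array([0.274, 1.294, 0.01 ]), array([ 0.   , -0.   , -0.188]))
```

Emit:
send_rows(increments=[[[0.07, 0.33, 0.01], [0, 0, -0.05]], [[0.14, 0.66, 0.01], [0, 0, -0.1]], [[0.21, 0.99, 0.01], [0, 0, -0.19]], [[0.21, 0.99, 0.01], [0, 0, -0.19]], [[0.21, 0.99, 0.01], [0, 0, -0.19]]])

```text
clock: 7.35
position: [0.4578, 0.1699, 0.1553]
orientation: [0.271, -3.13, -0.001]
force: [0.6, -1.0, -1.8]
grip_width: 0.363
grip_force: 64.7
```

```bash
python3 - <<'E'
from h import *
p,r=aim(573.3,234.7,99.6);print(p,step(p,r))
E
```

```text
(np.float64(0.447801438405629), np.float64(0.2134735071492278), 0.155181) (array([0.016, 0.298, 0.001]), array([0.   , 0.   , 0.007]))
```

Emit:
send_rows(increments=[[[0.016, 0.15, 0], [0, 0, 0.005]], [[0.016, 0.298, 0], [0, 0, 0.005]], [[0.016, 0.298, 0], [0, 0, 0.005]], [[0.016, 0.298, 0], [0, 0, 0.005]], [[0.016, 0.298, 0], [0, 0, 0.005]]])

```text
clock: 7.85
position: [0.449, 0.2098, 0.1551]
orientation: [0.255, -3.131, 0.002]
force: [0.2, -0.1, -3.2]
grip_width: 0.364
grip_force: 64.6
```

```bash
python3 - <<'E'
from h import *
t=robot.read_camera("top")
for n,p in dict(pink=(315,169),green=(230,186),blue=(361,174),yellow=(271,178)).items():
  try: print(n,*tin(t,p,smax=60))
  except Exception as e:print(n,e)
p,r=aim(573.3,234.7,99.6);print(step(p,r))
E
```

```text
pink [619.   24.4] [43. 25.] 91.1 [314.5 169.3]
green [573.3 234.7] [46. 29.] 99.8 [230.1 185.6]
blue [609.7 -91.9] [45. 26.] 64.4 [360.6 173.6]
yellow [593.7 132.7] [42. 24.] 111.7 [270.9 178.3]
(array([ 0.004,  0.025, -0.001]), array([-0.001, -0.   , -0.007]))
```

Emit:
send_rows(increments=[[[0, 0.01, 0], [0, 0, 0]], [[0, 0.01, 0], [0, 0, 0]], [[0, 0.01, 0], [0, 0, 0]], [[0, 0.01, 0], [0, 0, 0]], [[0, 0.01, 0], [0, 0, 0]], [[0, 0.01, 0], [0, 0, 0]], [[0, 0.01, 0], [0, 0, 0]], [[0, 0.01, 0], [0, 0, 0]]])

```text
clock: 8.7
position: [0.4482, 0.2133, 0.1552]
orientation: [0.259, -3.131, 0.0]
force: [-0.1, 0.1, -2.7]
grip_width: 0.364
grip_force: 64.6
```

Emit:
send_rows(increments=[[[0, 0, 0], [0, 0, 0]], [[0, 0, 0], [0, 0, 0]], [[0, 0, 0], [0, 0, 0]], [[0, 0, 0], [0, 0, 0]], [[0, 0, 0], [0, 0, 0]], [[0, 0, 0], [0, 0, 0]], [[0, 0, 0], [0, 0, 0]], [[0, 0, 0], [0, 0, 0]]])

```text
clock: 9.5
position: [0.4482, 0.2133, 0.1552]
orientation: [0.259, -3.131, -0.0]
force: [0.4, -0.6, -3.0]
grip_width: 0.364
grip_force: 64.6
```

```bash
python3 - <<'E'
from h import *
t=robot.read_camera("top")
for n,p in dict(pink=(315,169),green=(230,186),blue=(361,174),yellow=(271,178)).items():
  try: print(n,*tin(t,p,smax=60))
  except Exception as e:print(n,e)
p,r=aim(573.3,234.7,99.6);print(step(p,r))
p,r=aim(609.9,-92,64.4);print(p,step(p,r))
E
```

```text
pink [619.   24.4] [43. 25.] 91.1 [314.6 169.4]
green [573.3 234.8] [46. 29.] 99.8 [230.  185.6]
blue [609.7 -91.9] [45. 26.] 64.4 [360.6 173.6]
yellow [593.7 132.7] [42. 24.] 111.7 [270.9 178.3]
(array([0.002, 0.002, 0.   ]), array([ 0.   , -0.   , -0.003]))
(np.float64(0.49511385420663073), np.float64(-0.03700369380673491), 0.155181) (array([-0.035, -1.697,  0.   ]), array([-0.   , -0.   ,  0.779]))
```

Emit:
send_rows(increments=[[[-0.02, -0.3, 0], [0, 0, 0.13]], [[-0.02, -0.6, 0], [0, 0, 0.26]], [[-0.02, -0.95, 0], [0, 0, 0.4]], [[-0.02, -0.95, 0], [0, 0, 0.4]]])

```text
clock: 9.95
position: [0.4754, 0.0653, 0.1552]
orientation: [0.254, 3.131, -0.006]
force: [1.0, -0.7, -2.3]
grip_width: 0.364
grip_force: 64.5
```

```bash
python3 - <<'E'
from h import *
p,r=aim(609.9,-92,64.4);print(p,step(p,r))
E
```

```text
(np.float64(0.49511385420663073), np.float64(-0.03700369380673491), 0.155181) (array([-0.239, -0.652,  0.003]), array([-0.005,  0.002,  0.363]))
```

Emit:
send_rows(increments=[[[-0.12, -0.32, 0], [0, 0, 0.18]], [[-0.235, -0.63, 0], [0, 0, 0.36]], [[-0.235, -0.63, 0], [0, 0, 0.36]], [[-0.235, -0.63, 0], [0, 0, 0.36]], [[-0.235, -0.63, 0], [0, 0, 0.36]], [[-0.235, -0.63, 0], [0, 0, 0.36]]])

```text
clock: 10.55
position: [0.4951, -0.0237, 0.1551]
orientation: [-0.668, -3.069, -0.001]
force: [0.9, 0.0, -2.5]
grip_width: 0.363
grip_force: 64.5
```

```bash
python3 - <<'E'
from h import *
t=robot.read_camera("top")
for n,p in dict(pink=(315,169),green=(230,186),blue=(361,174),yellow=(271,178)).items():
  try: print(n,*tin(t,p,smax=60))
  except Exception as e:print(n,e)
p,r=aim(609.9,-92,64.4);print(step(p,r))
E
```

```text
pink [619.   24.4] [43. 25.] 91.1 [314.5 169.4]
green [573.3 234.7] [46. 29.] 99.8 [230.1 185.6]
blue [609.7 -91.9] [45. 26.] 64.4 [360.6 173.6]
yellow [593.7 132.7] [42. 24.] 111.7 [270.9 178.3]
(array([-0.036, -0.08 , -0.   ]), array([ 0.001, -0.001,  0.023]))
```

Emit:
send_rows(increments=[[[-0.035, -0.07, 0], [0, 0, 0.02]], [[-0.035, -0.07, 0], [0, 0, 0.02]], [[-0.035, -0.07, 0], [0, 0, 0.02]], [[-0.035, -0.07, 0], [0, 0, 0.02]], [[-0.035, -0.07, 0], [0, 0, 0.02]], [[-0.035, -0.07, 0], [0, 0, 0.02]], [[-0.035, -0.07, 0], [0, 0, 0.02]], [[-0.035, -0.07, 0], [0, 0, 0.02]]])

```text
clock: 11.4
position: [0.4958, -0.0371, 0.1552]
orientation: [-0.697, -3.063, -0.0]
force: [-0.1, -0.1, -2.2]
grip_width: 0.367
grip_force: 64.6
```

Emit:
send_rows(increments=[[[0, 0, 0], [0, 0, 0]], [[0, 0, 0], [0, 0, 0]], [[0, 0, 0], [0, 0, 0]], [[0, 0, 0], [0, 0, 0]], [[0, 0, 0], [0, 0, 0]], [[0, 0, 0], [0, 0, 0]], [[0, 0, 0], [0, 0, 0]], [[0, 0, 0], [0, 0, 0]]])

```text
clock: 12.2
position: [0.4958, -0.0372, 0.1552]
orientation: [-0.697, -3.063, -0.0]
force: [0.3, 0.1, -2.2]
grip_width: 0.367
grip_force: 64.6
```

```bash
python3 - <<'E'
from h import *
t=robot.read_camera("top")
for n,p in dict(pink=(315,169),green=(230,186),blue=(361,174),yellow=(271,178)).items():
  try: print(n,*tin(t,p,smax=60))
  except Exception as e:print(n,e)
p,r=aim(609.9,-92,64.4);print(step(p,r))
p,r=aim(593.5,132.8,111.7);print(p,step(p,r))
E
```

```text
pink [619.   24.4] [43. 25.] 91.1 [314.5 169.3]
green [573.3 234.7] [46. 29.] 99.8 [230.1 185.6]
blue [609.7 -91.9] [45. 26.] 64.4 [360.6 173.6]
yellow [593.7 132.7] [42. 24.] 111.7 [270.9 178.3]
(array([ 0.004, -0.001,  0.   ]), array([-0.   , -0.   , -0.001]))
(np.float64(0.47523907716257385), np.float64(0.08573826298742973), 0.155181) (array([0.478, 0.68 , 0.   ]), array([ 0.   , -0.   , -1.052]))
```

Emit:
send_rows(increments=[[[0.08, 0.12, 0], [0, 0, -0.18]], [[0.16, 0.24, 0], [0, 0, -0.36]], [[0.24, 0.36, 0], [0, 0, -0.54]], [[0.32, 0.48, 0], [0, 0, -0.72]], [[0.4, 0.6, 0], [0, 0, -0.9]], [[0.478, 0.68, 0], [0, 0, -1]], [[0.478, 0.68, 0], [0, 0, -1]], [[0.478, 0.68, 0], [0, 0, -1]]])

```text
clock: 13.05
position: [0.4754, 0.0855, 0.1553]
orientation: [-0.526, 3.097, -0.001]
force: [1.0, 0.3, -2.3]
grip_width: 0.365
grip_force: 64.5
```

```bash
python3 - <<'E'
from h import *
t=robot.read_camera("top")
for n,p in dict(pink=(315,169),green=(230,186),blue=(361,174),yellow=(271,178)).items():
  try: print(n,*tin(t,p,smax=60))
  except Exception as e:print(n,e)
p,r=aim(593.5,132.8,111.7);print(step(p,r))
E
```

```text
pink [619.   24.4] [43. 25.] 91.1 [314.6 169.4]
green [573.3 234.7] [46. 29.] 99.8 [230.1 185.6]
blue [609.7 -91.9] [45. 26.] 64.4 [360.6 173.6]
yellow [593.7 132.7] [42. 24.] 111.7 [270.9 178.3]
(array([-0.   ,  0.007,  0.   ]), array([-0.001, -0.   , -0.055]))
```

Emit:
send_rows(increments=[[[0, 0, 0], [0, 0, -0.055]], [[0, 0, 0], [0, 0, -0.055]], [[0, 0, 0], [0, 0, -0.055]], [[0, 0, 0], [0, 0, -0.055]], [[0, 0, 0], [0, 0, -0.055]], [[0, 0, 0], [0, 0, -0.055]], [[0, 0, 0], [0, 0, -0.055]], [[0, 0, 0], [0, 0, -0.055]]])

```text
clock: 13.9
position: [0.4753, 0.0858, 0.1552]
orientation: [0.595, -3.085, -0.0]
force: [-0.5, -0.2, -1.6]
grip_width: 0.368
grip_force: 64.5
```

Emit:
send_rows(increments=[[[0, 0, 0], [0, 0, 0]], [[0, 0, 0], [0, 0, 0]], [[0, 0, 0], [0, 0, 0]], [[0, 0, 0], [0, 0, 0]], [[0, 0, 0], [0, 0, 0]], [[0, 0, 0], [0, 0, 0]], [[0, 0, 0], [0, 0, 0]], [[0, 0, 0], [0, 0, 0]]])

```text
clock: 14.7
position: [0.4753, 0.0858, 0.1552]
orientation: [0.595, -3.085, -0.0]
force: [-0.0, -0.4, -1.9]
grip_width: 0.365
grip_force: 64.5
```

```bash
cat >> h.py <<'E'
# held scanner: heading a deg, pitch b deg nose down; tool x = -scanner x when upright (tool z = -scanner z, tool y = scanner y)
def hold(a,b):
    S=R.from_euler("ZY",[a,b],degrees=True)   # scanner axes in world
    return S, S*R.from_euler("y",180,degrees=True)
EYE=np.array([-.045,0,.085]); TCPS=np.array([.0125,0,.0574])
def eyepose(e,a,b):
    S,T=hold(a,b); return np.array(e)+S.apply(TCPS-EYE),T
E
python3 - <<'E'
from h import *
t=robot.read_camera("top")
for n,p in dict(pink=(315,169),green=(230,186),blue=(361,174),yellow=(271,178)).items():
  try: print(n,*tin(t,p,smax=60))
  except Exception as e:print(n,e)
p,r=aim(593.5,132.8,111.7);print(step(p,r))
s=robot.read_state();print(s["joint_positions"].round(2))
# hook frame: heading -95, eye 25 mm off the tip first
post=np.array([.4100,.4058]);u=np.array([np.cos(np.radians(-95)),np.sin(np.radians(-95))])
for out,z in((.12,.2045),(.04,.2045),(.04,.190)):
    for a in(-5,175):
      for b in(0,30):
        p,r=eyepose([*(post+u*out),z],a,b);print(out,z,a,b,p.round(4),*step(p,r))
E
```

```text
pink [619.   24.4] [43. 25.] 91.1 [314.6 169.4]
green [573.3 234.7] [46. 29.] 99.8 [230.1 185.6]
blue [609.7 -91.9] [45. 26.] 64.4 [360.6 173.6]
yellow [593.7 132.7] [42. 24.] 111.7 [271.  178.3]
(array([ 0., -0.,  0.]), array([ 0.   , -0.   ,  0.003]))
[-0.03  0.28 -0.24  2.04  0.09  0.83  1.64]
0.12 0.2045 -5 0 [0.4568 0.2812 0.1769] [-0.37   1.255 -0.144] [ 0.    -0.     0.596]
0.12 0.2045 -5 30 [0.4354 0.2831 0.1518] [-0.243  1.32   0.023] [-0.156  0.654  0.583]
0.12 0.2045 175 0 [0.3423 0.2913 0.1769] [ 0.314  1.601 -0.144] [ 0.     0.    -3.404]
0.12 0.2045 175 30 [0.3637 0.2894 0.1518] [0.186 1.537 0.023] [ 0.885  0.211 -3.301]
0.04 0.2045 -5 0 [0.4638 0.3609 0.1769] [-0.611  1.731 -0.144] [ 0.    -0.     0.596]
0.04 0.2045 -5 30 [0.4424 0.3628 0.1518] [-0.483  1.796  0.023] [-0.156  0.654  0.583]
0.04 0.2045 175 0 [0.3492 0.371  0.1769] [ 0.073  2.077 -0.144] [ 0.     0.    -3.404]
0.04 0.2045 175 30 [0.3707 0.3691 0.1518] [-0.055  2.013  0.023] [ 0.885  0.211 -3.301]
0.04 0.19 -5 0 [0.4638 0.3609 0.1624] [-0.611  1.731 -0.048] [ 0.    -0.     0.596]
0.04 0.19 -5 30 [0.4424 0.3628 0.1373] [-0.483  1.796  0.119] [-0.156  0.654  0.583]
0.04 0.19 175 0 [0.3492 0.371  0.1624] [ 0.073  2.077 -0.048] [ 0.     0.    -3.404]
0.04 0.19 175 30 [0.3707 0.3691 0.1373] [-0.055  2.013  0.119] [ 0.885  0.211 -3.301]
```

All four labels are done, and no tin has moved. Next I take the scanner to the hook.

Emit:
send_rows(increments=[[[-0.1, 0.33, -0.15], [0, 0, 0.15]], [[-0.2, 0.66, -0.3], [0, 0, 0.3]], [[-0.3, 0.95, -0.3], [0, 0, 0.45]], [[-0.3, 0.95, -0.3], [0, 0, 0.6]], [[-0.3, 0.95, -0.3], [0, 0, 0.6]], [[-0.3, 0.95, -0.3], [0, 0, 0.6]]])

```text
clock: 15.35
position: [0.4639, 0.2336, 0.1998]
orientation: [-0.137, -3.138, 0.002]
force: [-0.4, -1.2, -2.3]
grip_width: 0.368
grip_force: 64.7
```

```bash
cat >> h.py <<'E'
post=np.array([.4100,.4058]);hu=np.array([np.cos(np.radians(-95)),np.sin(np.radians(-95))])
E
python3 - <<'E'
from h import *
p,r=eyepose([*(post+hu*.12),.2045],-5,30);print(p,*step(p,r),robot.read_state()["position"])
E
```

```text
[0.43540079 0.28311934 0.1518477 ] [0.218 0.313 0.319] [-0.002  0.666 -0.001] [0.46386694 0.23359891 0.19978947]
```

Emit:
send_rows(increments=[[[0.05, 0.1, 0.06], [0, 0.16, 0]], [[0.1, 0.2, 0.12], [0, 0.32, 0]], [[0.15, 0.3, 0.2], [0, 0.48, 0]], [[0.218, 0.31, 0.319], [0, 0.666, 0]], [[0.218, 0.31, 0.319], [0, 0.666, 0]], [[0.218, 0.31, 0.319], [0, 0.666, 0]], [[0.218, 0.31, 0.319], [0, 0.666, 0]]])

```text
clock: 16.05
position: [0.4366, 0.2837, 0.1543]
orientation: [-0.118, -2.621, -0.034]
force: [-0.2, 0.5, -2.6]
grip_width: 0.365
grip_force: 64.6
```

```bash
python3 - <<'E'
from h import *
p,r=eyepose([*(post+hu*.12),.2045],-5,30);s=robot.read_state();print(*step(p,r),s["position"],s["joint_positions"].round(2))
c=robot.read_camera("scene");t=robot.read_camera("top")
e=[*(post+hu*.12),.2045]
for k in(c,t):print(project(k,[e,[*(post+hu*.078),.208],[*post,.2]]).round(1))
a=cv2.resize(c["frame"][140:280,390:550,::-1],None,fx=4,fy=4,interpolation=cv2.INTER_CUBIC)
b=cv2.resize(t["frame"][220:290,120:280,::-1],None,fx=4,fy=4,interpolation=cv2.INTER_CUBIC)
cv2.imwrite("pics/h1.png",a);cv2.imwrite("pics/h2.png",b)
E
```

```text
[-0.002 -0.004  0.018] [ 0.004  0.007 -0.002] [0.43656482 0.28368294 0.15433364] [-0.26  0.65 -0.28  1.6  -0.12  1.35  1.02]
[[456.4 184.7]
 [474.8 190.5]
 [510.5 207.9]]
[[192.7 259.1]
 [173.2 257. ]
 [139.7 252.8]]
```

View pics/h1.png

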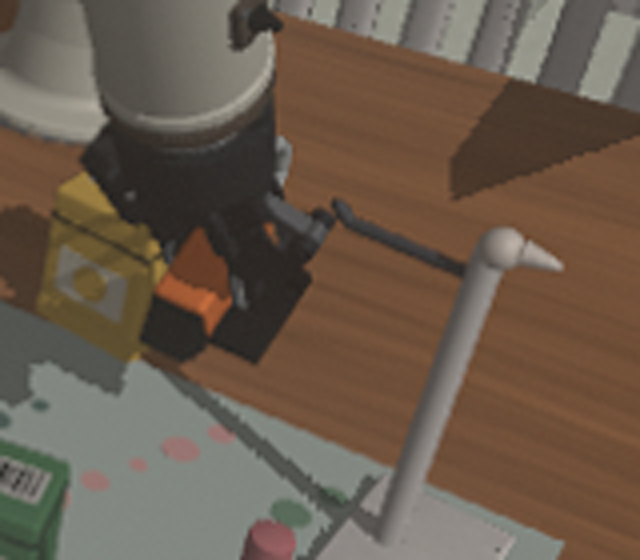

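View pics/h2.png

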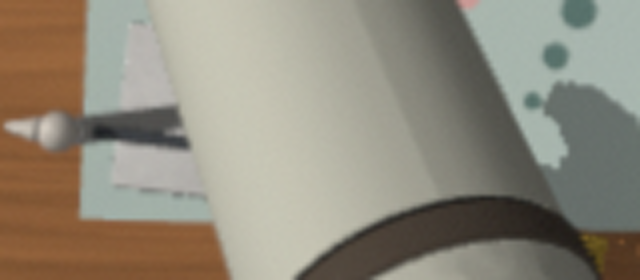

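In h1 the scanner is pitched nose down and the hook tip at (475,191) matches the prediction. The eye is hidden behind the gripper. I'll check the in-grip pose by predicting where the foot and nose corners should appear.

```bash
cat >> h.py <<'E'
def scan_pts(P):  # scanner-frame points -> world from the measured tool pose
    s=robot.read_state(); S=R.from_rotvec(s["orientation"])*R.from_euler("y",180,degrees=True)
    return s["position"]+S.apply(np.atleast_2d(P)-TCPS)
E
python3 - <<'E'
from h import *
c=robot.read_camera("scene")
P=[[x,y,z] for z in(0,.012) for x in(-.033,.033) for y in(-.028,.028)]+[[.05,-.016,.092],[.05,.016,.092],[-.045,0,.085]]
q=project(c,scan_pts(P))
for a,b in zip(P,((q-[390,140])*4).round(0)):print(a,b)
print(scan_pts([-.045,0,.085]))
E
```

```text
[-0.033, -0.028, 0] [223. 249.]
[-0.033, 0.028, 0] [310. 287.]
[0.033, -0.028, 0] [166. 333.]
[0.033, 0.028, 0] [253. 374.]
[-0.033, -0.028, 0.012] [221. 239.]
[-0.033, 0.028, 0.012] [309. 276.]
[0.033, -0.028, 0.012] [164. 324.]
[0.033, 0.028, 0.012] [252. 365.]
[0.05, -0.016, 0.092] [152. 288.]
[0.05, 0.016, 0.092] [206. 313.]
[-0.045, 0, 0.085] [269. 175.]
[[0.40027501 0.28772607 0.20795182]]
```

Emit:
send_rows(increments=[[[0, 0, 0.015], [0, 0.007, 0]], [[0, 0, 0.015], [0, 0.007, 0]], [[0, 0, 0.015], [0, 0.007, 0]], [[0, 0, 0.015], [0, 0.007, 0]], [[0, 0, 0.015], [0, 0.007, 0]]])

```text
clock: 16.7
position: [0.4345, 0.2841, 0.1504]
orientation: [-0.118, -2.611, -0.032]
force: [0.1, 0.5, -2.9]
grip_width: 0.365
grip_force: 64.6
```

```bash
python3 - <<'E'
from h import *
for out in(.12,.09,.046):
    p,r=eyepose([*(post+hu*out),.2045],-5,30);print(out,*step(p,r))
print(scan_pts([-.045,0,.085]))
E
```

```text
0.12 [-0.001 -0.006 -0.011] [ 0.002 -0.006 -0.003]
0.09 [-0.     0.194 -0.011] [ 0.002 -0.006 -0.003]
0.046 [ 0.001  0.487 -0.011] [ 0.002 -0.006 -0.003]
[[0.39894497 0.2873589  0.20324391]]
```

Emit:
send_rows(increments=[[[0, 0.05, -0.008], [0, 0, 0]], [[0, 0.1, -0.008], [0, 0, 0]], [[0, 0.15, -0.008], [0, 0, 0]], [[0, 0.2, -0.008], [0, 0, 0]], [[0, 0.25, -0.008], [0, 0, 0]], [[0, 0.3, -0.008], [0, 0, 0]], [[0, 0.3, -0.008], [0, 0, 0]]])

```text
clock: 17.4
position: [0.4387, 0.3306, 0.1515]
orientation: [-0.115, -2.61, -0.033]
force: [-0.0, 0.7, -2.5]
grip_width: 0.365
grip_force: 64.6
```

```bash
python3 - <<'E'
from h import *
p,r=eyepose([*(post+hu*.046),.2035],-5,30);print(*step(p,r),robot.read_state()["force"])
print(scan_pts([-.045,0,.085]), post+hu*.075)
t=robot.read_camera("scene")
cv2.imwrite("pics/h3.png",cv2.resize(t["frame"][140:280,390:550,::-1],None,fx=4,fy=4,interpolation=cv2.INTER_CUBIC))
E
```

```text
[-0.007  0.176  0.001] [ 0.002 -0.007 -0.001] [-0.01943027  0.74218248 -2.48812134]
[[0.40314043 0.33368683 0.20436425]] [0.40346332 0.3310854 ]
```

View pics/h3.png

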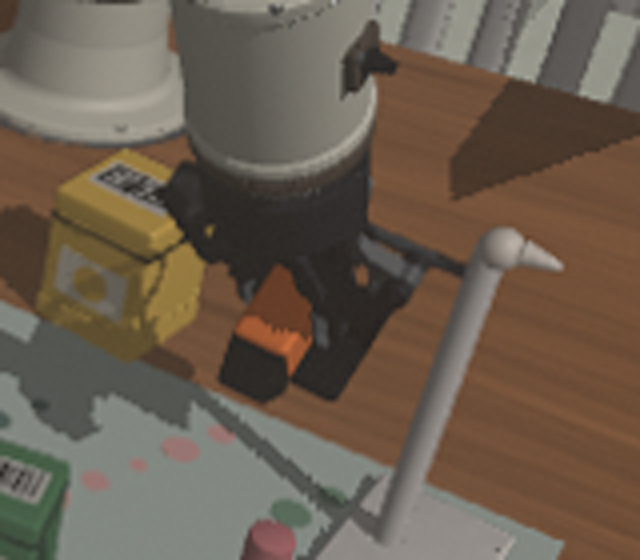

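The eye's centre has now passed the hook tip with no contact force. I carry on to 46 mm out from the post.

Emit:
send_rows(increments=[[[0, 0.05, 0], [0, 0, 0]], [[0, 0.1, 0], [0, 0, 0]], [[0, 0.15, 0], [0, 0, 0]], [[0, 0.17, 0], [0, 0, 0]], [[0, 0.17, 0], [0, 0, 0]], [[0, 0.17, 0], [0, 0, 0]]])

```text
clock: 18.05
position: [0.4415, 0.3541, 0.1513]
orientation: [-0.118, -2.611, -0.031]
force: [-0.1, 0.6, -3.6]
grip_width: 0.369
grip_force: 64.6
```

```bash
python3 - <<'E'
from h import *
for z in(.196,.189):
    p,r=eyepose([*(post+hu*.046),z],-5,30);print(*step(p,r))
print(scan_pts([-.045,0,.085]), post+hu*.046)
E
```

```text
[-0.028  0.018  0.046] [ 0.001 -0.007 -0.003]
[-0.051  0.018  0.086] [ 0.001 -0.007 -0.003]
[[0.40587245 0.35736152 0.20418505]] [0.40599084 0.35997504]
```

Emit:
send_rows(increments=[[[-0.015, 0, 0.025], [0, 0, 0]], [[-0.03, 0, 0.05], [0, 0, 0]], [[-0.04, 0, 0.07], [0, 0, 0]], [[-0.04, 0, 0.07], [0, 0, 0]], [[-0.04, 0, 0.07], [0, 0, 0]]])

```text
clock: 18.55
position: [0.4413, 0.3542, 0.1392]
orientation: [-0.118, -2.61, -0.032]
force: [-0.2, -0.1, -2.2]
grip_width: 0.364
grip_force: 64.6
```

```bash
python3 - <<'E'
from h import *
s=robot.read_state();print(s["force"],s["ft_torque"],scan_pts([-.045,0,.085]))
E
```

```text
[-0.15934356 -0.07164636 -2.16033405] [-0.06141111 -0.81700971  0.03977893] [[0.40571239 0.35741349 0.19208093]]
```

Emit:
send_rows(increments=[[[-0.007, 0, 0.012], [0, 0, 0]], [[-0.007, 0, 0.012], [0, 0, 0]], [[-0.013, 0, 0.023], [0, 0, 0]], [[-0.013, 0, 0.023], [0, 0, 0]], [[-0.013, 0, 0.023], [0, 0, 0]]])

```text
clock: 19.05
position: [0.4414, 0.3544, 0.1357]
orientation: [-0.118, -2.611, -0.032]
force: [0.1, -0.1, -0.1]
grip_width: 0.368
grip_force: 65.0
```

The weight is now on the hook: Fz went from −2.2 N to about 0. I release.

Emit:
send_rows(increments=[[[0, 0, 0], [0, 0, 0]], [[0, 0, 0], [0, 0, 0]], [[0, 0, 0], [0, 0, 0]], [[0, 0, 0], [0, 0, 0]], [[0, 0, 0], [0, 0, 0]]], jaw=0.65)

```text
clock: 19.55
position: [0.4413, 0.3543, 0.1354]
orientation: [-0.118, -2.611, -0.032]
force: [-0.9, 0.4, 0.5]
grip_width: 0.65
grip_force: 0.0
```

```bash
python3 - <<'E'
from h import *
s=robot.read_state();print(s["force"],s["grip_width"])
t=robot.read_camera("scene")
cv2.imwrite("pics/h4.png",cv2.resize(t["frame"][140:280,390:550,::-1],None,fx=4,fy=4,interpolation=cv2.INTER_CUBIC))
E
```

```text
[-0.88385689  0.39214834  0.48451436] 0.6502474774584822
```

View pics/h4.png

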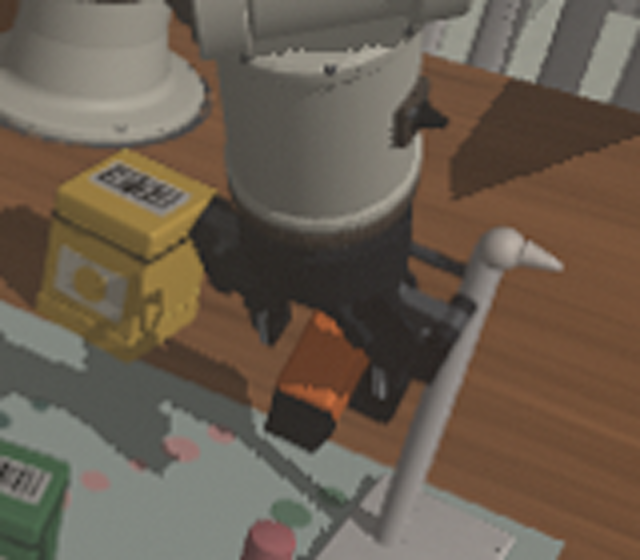

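The scanner hangs free. I withdraw along the tool axis.

Emit:
send_rows(increments=[[[0, 0, -0.1], [0, 0, 0]], [[0, 0, -0.25], [0, 0, 0]], [[0, 0, -0.45], [0, 0, 0]], [[0, 0, -0.7], [0, 0, 0]], [[0, 0, -0.95], [0, 0, 0]], [[0, 0, -0.95], [0, 0, 0]], [[0, 0, -0.95], [0, 0, 0]]])

```text
clock: 20.3
position: [0.5135, 0.3479, 0.2589]
orientation: [-0.118, -2.612, -0.033]
force: [-0.9, -0.1, 0.5]
grip_width: 0.649
grip_force: 0.0
```

```bash
python3 - <<'E'
from h import *
s=robot.read_state();print(s["clock"],s["position"],s["force"])
t=robot.read_camera("top");c=robot.read_camera("scene")
for n,p in dict(pink=(315,169),green=(230,186),blue=(361,174),yellow=(271,178)).items():
  try: print(n,*tin(t,p,smax=60))
  except Exception as e:print(n,e)
for b in blobs(c,"orange",.13):print(b)
print(step((.50,.24,.25),down(99.6)))
E
```

```text
20.3 [0.51346942 0.34790933 0.25888515] [-0.93245373 -0.06217617  0.53824718]
pink [619.   24.4] [43. 25.] 91.1 [314.6 169.4]
green [573.3 234.8] [46. 29.] 99.8 [230.  185.6]
blue [609.7 -91.9] [45. 26.] 64.4 [360.6 173.6]
yellow [593.7 132.7] [42. 24.] 111.7 [270.9 178.3]
(array([136., 307.]), 5881.5, array([1000.1, -100.8]), array([706.,  40.]), 90.1)
(array([ 68., 219.]), 129.5, array([ 962.1, -377.8]), array([57., 31.]), 66.2)
(array([ 54., 214.]), 119.5, array([ 972.7, -421.5]), array([137.,  23.]), 80.3)
(array([137., 192.]), 369.0, array([ 814.7, -370.5]), array([142.,  42.]), 90.7)
(array([464., 209.]), 2980.0, array([368.2, 314.1]), array([311., 179.]), 30.1)
(array([548., 304.]), 23689.0, array([406.6, 501.7]), array([770., 288.]), 2.8)
(array([ 96., 185.]), 325.5, array([ 849.3, -480.4]), array([135.,  69.]), 55.0)
(array([134., 177.]), 481.5, array([ 779.5, -427.1]), array([221.,  53.]), 88.5)
(array([504., 162.]), 237.5, array([ 75.6, 310. ]), array([101.,  60.]), 3.9)
(array([437., 143.]), 66.5, array([ 65.8, 108.7]), array([102.,  30.]), 20.6)
(array([214., 157.]), 3481.0, array([ 544.6, -358.7]), array([475., 355.]), 179.5)
(array([344., 152.]), 7795.5, array([ 238.2, -141.3]), array([852., 399.]), 43.2)
(array([-0.013, -0.722,  0.05 ]), array([ 0.086, -0.672, -0.32 ]))
```

```bash
cat >> h.py <<'E'
TC=np.array([.493,-.344]);TY=5.6
def slot(i,j,o=.046):
    a=np.radians(TY);return TC+o*(i*np.array([np.cos(a),np.sin(a)])+j*np.array([-np.sin(a),np.cos(a)]))
E
python3 - <<'E'
from h import *
print(step((.5733,.2347,.20),down(99.6)))
t=robot.read_camera("top");print(plane(t,[(181,165)],0))
E
```

```text
(array([-0.604, -0.713,  0.089]), array([ 0.086, -0.672, -0.32 ]))
[[0.63497815 0.38613404 0.        ]]
```

Emit:
send_rows(increments=[[[-0.1, -0.2, 0.0], [0.02, -0.16, -0.08]], [[-0.25, -0.4, 0.03], [0.04, -0.32, -0.16]], [[-0.45, -0.6, 0.06], [0.06, -0.48, -0.24]], [[-0.6, -0.71, 0.089], [0.086, -0.672, -0.32]], [[-0.6, -0.71, 0.089], [0.086, -0.672, -0.32]], [[-0.6, -0.71, 0.089], [0.086, -0.672, -0.32]], [[-0.6, -0.71, 0.089], [0.086, -0.672, -0.32]]], jaw=1)

```text
clock: 21.15
position: [0.5742, 0.2375, 0.2023]
orientation: [-0.263, 3.129, 0.003]
force: [-0.5, 0.6, -0.3]
grip_width: 0.999
grip_force: 0.0
```

```bash
python3 - <<'E'
from h import *
s=robot.read_state();print(s["position"],step((.5733,.2347,.031),down(99.6)))
c=robot.read_camera("scene");t=robot.read_camera("top")
for n,p in dict(pink=(315,169),blue=(361,174),yellow=(271,178)).items():
  try: print(n,*tin(t,p,smax=60))
  except Exception as e:print(n,e)
cv2.imwrite("pics/i1.png",c["frame"][:,:,::-1])
E
```

```text
[0.57415088 0.23747618 0.20234329] (array([ 0.01 , -0.02 ,  1.142]), array([0.003, 0.002, 0.   ]))
pink [619.   24.4] [43. 25.] 91.1 [314.6 169.3]
blue [609.7 -91.9] [45. 26.] 64.4 [360.6 173.6]
yellow [593.7 132.7] [42. 24.] 111.7 [270.9 178.3]
```

View pics/i1.png

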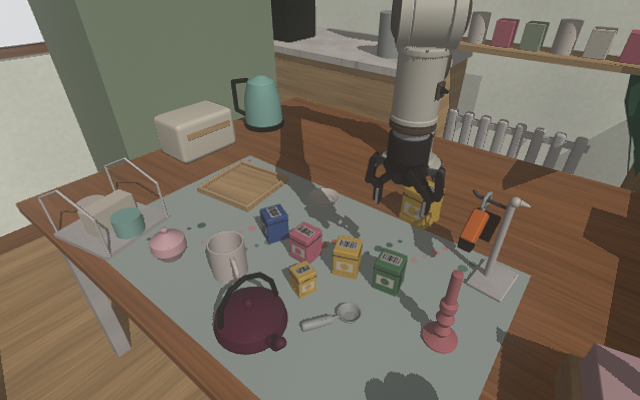

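The scanner hangs on the hook at (478,225), and the tins are undisturbed. Now I pick green.

Emit:
send_rows(increments=[[[0.005, -0.01, 0.3], [0, 0, 0]], [[0.005, -0.01, 0.6], [0, 0, 0]], [[0.005, -0.01, 0.9], [0, 0, 0]], [[0.005, -0.01, 1], [0, 0, 0]], [[0.005, -0.01, 1], [0, 0, 0]]])

```text
clock: 21.75
position: [0.5722, 0.2338, 0.049]
orientation: [0.262, -3.127, 0.001]
force: [-0.1, -0.1, 0.7]
grip_width: 1.0
grip_force: 0.0
```

```bash
python3 - <<'E'
from h import *
s=robot.read_state();print(s["position"],step((.5733,.2347,.032),down(99.6)))
E
```

```text
[0.57221154 0.23380816 0.04902088] (array([-0.009,  0.005,  0.113]), array([-0.001, -0.004, -0.   ]))
```

Emit:
send_rows(increments=[[[-0.005, 0.005, 0.11], [0, 0, 0]], [[-0.005, 0.005, 0.11], [0, 0, 0]], [[-0.005, 0.005, 0.11], [0, 0, 0]]])

```text
clock: 22.05
position: [0.5754, 0.2352, 0.0362]
orientation: [-0.262, 3.127, 0.001]
force: [0.6, 0.3, 0.2]
grip_width: 1.002
grip_force: 0.0
```

Emit:
send_rows(increments=[[[0, 0, 0], [0, 0, 0]], [[0, 0, 0], [0, 0, 0]], [[0, 0, 0], [0, 0, 0]], [[0, 0, 0], [0, 0, 0]], [[0, 0, 0], [0, 0, 0]], [[0, 0, 0], [0, 0, 0]]], jaw=0)

```text
clock: 22.65
position: [0.5755, 0.2351, 0.0364]
orientation: [-0.261, 3.126, 0.002]
force: [-0.5, 1.0, 5.6]
grip_width: 0.673
grip_force: 64.9
```

Emit:
send_rows(increments=[[[0, 0, -0.2], [0, 0, 0]], [[0, 0, -0.5], [0, 0, 0]], [[0, 0, -0.8], [0, 0, 0]], [[0, 0, -1], [0, 0, 0]], [[0, 0, -1], [0, 0, 0]], [[0, 0, -1], [0, 0, 0]]])

```text
clock: 23.25
position: [0.574, 0.2344, 0.1852]
orientation: [-0.262, 3.128, 0.0]
force: [0.2, 0.0, -2.6]
grip_width: 0.674
grip_force: 64.8
```

```bash
python3 - <<'E'
from h import *
s=robot.read_state();print(s["clock"],s["position"],s["force"],s["grip_width"])
for i,j in((1,1),(1,-1),(-1,1),(-1,-1)):print(i,j,slot(i,j),step((*slot(i,j),.18),down(90+TY)))
E
```

```text
23.25 [0.57401249 0.23439601 0.18520262] [ 0.2174088   0.03300011 -2.61787098] 0.6736933826378833
1 1 [ 0.53429165 -0.29373073] (array([ 0.846, -3.428,  0.032]), array([0.   , 0.003, 0.088]))
1 -1 [ 0.54326927 -0.38529165] (array([ 0.888, -4.04 ,  0.032]), array([0.   , 0.003, 0.088]))
-1 1 [ 0.44273073 -0.30270835] (array([ 1.458, -3.386,  0.031]), array([0.   , 0.003, 0.088]))
-1 -1 [ 0.45170835 -0.39426927] (array([ 1.5  , -3.997,  0.031]), array([0.   , 0.003, 0.088]))
```

Emit:
send_rows(increments=[[[0.07, -0.33, 0], [0, 0, 0.03]], [[0.15, -0.66, 0], [0, 0, 0.06]], [[0.22, -0.99, 0], [0, 0, 0.088]], [[0.22, -0.99, 0], [0, 0, 0.088]]])

```text
clock: 23.65
position: [0.5643, 0.0719, 0.182]
orientation: [0.134, -3.135, 0.009]
force: [1.0, 0.2, -2.5]
grip_width: 0.67
grip_force: 65.3
```

Emit:
send_rows(increments=[[[0, -0.33, 0], [0, 0, 0]], [[0, -0.66, 0], [0, 0, 0]], [[0, -0.99, 0], [0, 0, 0]], [[0, -0.99, 0], [0, 0, 0]]])

```text
clock: 24.05
position: [0.5789, -0.0759, 0.1823]
orientation: [0.134, -3.136, 0.008]
force: [0.6, -1.2, -1.5]
grip_width: 0.672
grip_force: 65.5
```

Emit:
send_rows(increments=[[[0, -0.33, 0], [0, 0, 0]], [[0, -0.66, 0], [0, 0, 0]], [[0, -0.99, 0], [0, 0, 0]], [[0, -0.99, 0], [0, 0, 0]]])

```text
clock: 24.45
position: [0.5922, -0.2236, 0.1822]
orientation: [0.134, -3.136, 0.007]
force: [-1.3, -1.5, -1.2]
grip_width: 0.67
grip_force: 65.6
```

```bash
python3 - <<'E'
from h import *
s=robot.read_state();print(s["clock"],s["position"],s["force"],s["grip_width"])
for i,j in((1,-1),):print(i,j,slot(i,j),step((*slot(i,j),.18),down(90+TY)))
E
```

```text
24.45 [ 0.59223643 -0.22361112  0.18219159] [-1.32923194 -1.46429763 -1.19283588] 0.6703945065413607
1 -1 [ 0.54326927 -0.38529165] (array([ 0.417, -1.046,  0.021]), array([-0.006, -0.004, -0.015]))
```

Emit:
send_rows(increments=[[[0.13, -0.33, 0], [0, 0, 0]], [[0.26, -0.66, 0], [0, 0, -0.01]], [[0.41, -0.98, 0], [0, 0, -0.01]], [[0.41, -0.98, 0], [0, 0, -0.01]], [[0.41, -0.98, 0], [0, 0, -0.01]], [[0.41, -0.98, 0], [0, 0, -0.01]]])

```text
clock: 25.05
position: [0.5484, -0.3629, 0.1828]
orientation: [-0.167, 3.137, 0.006]
force: [0.5, 1.7, -2.4]
grip_width: 0.668
grip_force: 65.7
```

```bash
python3 - <<'E'
from h import *
s=robot.read_state();print(s["clock"],s["position"],s["force"],s["grip_width"])
print(step((*slot(1,-1),.0445),down(90+TY)))
E
```

```text
25.05 [ 0.54835556 -0.3629233   0.18280163] [ 0.46976146  1.72585372 -2.36735941] 0.6684690395668018
(array([ 0.05 , -0.148,  0.921]), array([0.004, 0.   , 0.011]))
```

Emit:
send_rows(increments=[[[0.05, -0.14, 0], [0, 0, 0.01]], [[0.05, -0.14, 0.2], [0, 0, 0.01]], [[0.05, -0.14, 0.4], [0, 0, 0.01]], [[0.05, -0.14, 0.6], [0, 0, 0.01]], [[0.05, -0.14, 0.6], [0, 0, 0.01]], [[0.05, -0.14, 0.6], [0, 0, 0.01]]])

```text
clock: 25.65
position: [0.544, -0.385, 0.0943]
orientation: [-0.157, 3.136, 0.003]
force: [1.2, 0.1, -1.6]
grip_width: 0.672
grip_force: 65.6
```

```bash
python3 - <<'E'
from h import *
s=robot.read_state();print(s["clock"],s["position"],s["force"],s["grip_width"])
print(step((*slot(1,-1),.0445),down(90+TY)))
E
```

```text
25.65 [ 0.54400294 -0.38500595  0.09431487] [ 1.17175195  0.10563138 -1.59097325] 0.6718175575510376
(array([ 0.005, -0.002,  0.332]), array([0.002, 0.002, 0.003]))
```

Emit:
send_rows(increments=[[[0, 0, 0.12], [0, 0, 0]], [[0, 0, 0.22], [0, 0, 0]], [[0, 0, 0.28], [0, 0, 0]], [[0, 0, 0.32], [0, 0, 0]], [[0, 0, 0.34], [0, 0, 0]], [[0, 0, 0.34], [0, 0, 0]]])

```text
clock: 26.25
position: [0.544, -0.3869, 0.0445]
orientation: [-0.154, 3.135, 0.0]
force: [-2.2, 1.4, 1.6]
grip_width: 0.673
grip_force: 66.0
```

Emit:
send_rows(increments=[[[0, 0, 0], [0, 0, 0]], [[0, 0, 0], [0, 0, 0]], [[0, 0, 0], [0, 0, 0]]], jaw=0.85)

```text
clock: 26.55
position: [0.5439, -0.387, 0.044]
orientation: [-0.153, 3.135, -0.0]
force: [-0.2, 0.2, -0.1]
grip_width: 0.85
grip_force: 0.0
```

Emit:
send_rows(increments=[[[0, 0, -0.2], [0, 0, 0]], [[0, 0, -0.5], [0, 0, 0]], [[0, 0, -0.8], [0, 0, 0]], [[0, 0, -0.9], [0, 0, 0]], [[0, 0, -0.9], [0, 0, 0]]])

```text
clock: 27.05
position: [0.5453, -0.3883, 0.1826]
orientation: [-0.153, 3.13, -0.006]
force: [-0.3, 0.0, 0.4]
grip_width: 0.848
grip_force: 0.0
```

```bash
python3 - <<'E'
from h import *
s=robot.read_state();print(s["clock"],s["position"],s["force"],s["grip_width"])
t=robot.read_camera("top")
for n,p in dict(pink=(315,169),blue=(361,174),yellow=(271,178)).items():
  try: print(n,*tin(t,p,smax=60))
  except Exception as e:print(n,e)
print(step((.5935,.1328,.18),down(111.7)))
E
```

```text
27.05 [ 0.54533144 -0.38825972  0.18262731] [-0.32880193  0.02274168  0.43235915] 0.8479044354387331
pink [619.   24.4] [43. 25.] 91.1 [314.6 169.4]
blue [609.7 -91.9] [45. 26.] 64.4 [360.6 173.6]
yellow [593.7 132.7] [42. 24.] 111.7 [270.9 178.3]
(array([-6.680e-01,  3.419e+00, -3.000e-03]), array([-0.003,  0.005, -0.358]))
```

```bash
python3 - <<'E'
from h import *
print(step((.6099,-.092,.17),down(64.4)))
E
```

```text
(array([-0.63 ,  1.917,  0.066]), array([-0.   ,  0.006,  0.693]))
```

Emit:
send_rows(increments=[[[-0.1, 0.32, 0], [0, 0, 0]], [[-0.2, 0.64, 0], [0, 0, 0]], [[-0.31, 0.96, 0], [0, 0, 0]], [[-0.31, 0.96, 0], [0, 0, 0]]], jaw=1)

```text
clock: 27.5
position: [0.577, -0.2275, 0.1763]
orientation: [-0.173, 3.137, 0.013]
force: [0.2, 0.3, 0.2]
grip_width: 1.002
grip_force: 0.0
```

Emit:
send_rows(increments=[[[-0.1, 0.3, 0], [0, 0, 0.15]], [[-0.2, 0.6, 0], [0, 0, 0.3]], [[-0.31, 0.93, 0.06], [0, 0, 0.5]], [[-0.31, 0.93, 0.06], [0, 0, 0.69]], [[-0.31, 0.93, 0.06], [0, 0, 0.69]], [[-0.31, 0.93, 0.06], [0, 0, 0.69]]])

```text
clock: 28.1
position: [0.607, -0.0968, 0.1683]
orientation: [-0.687, -3.065, 0.001]
force: [0.2, 0.6, -0.5]
grip_width: 0.998
grip_force: 0.0
```

```bash
python3 - <<'E'
from h import *
s=robot.read_state();print(s["position"],step((.6099,-.092,.034),down(64.4)))
E
```

```text
[ 0.60695961 -0.09683481  0.16833109] (array([-0.004,  0.038,  0.896]), array([-0.001, -0.001,  0.007]))
```

Emit:
send_rows(increments=[[[0, 0.025, 0.15], [0, 0, 0.005]], [[0, 0.025, 0.3], [0, 0, 0.005]], [[0, 0.025, 0.4], [0, 0, 0.005]], [[0, 0.025, 0.4], [0, 0, 0.005]], [[0, 0.025, 0.4], [0, 0, 0.005]]])

```text
clock: 28.6
position: [0.6096, -0.0935, 0.1099]
orientation: [0.699, 3.061, 0.001]
force: [-0.0, -0.9, 1.0]
grip_width: 1.002
grip_force: 0.0
```

```bash
python3 - <<'E'
from h import *
s=robot.read_state();print(s["position"],step((.6099,-.092,.034),down(64.4)))
t=robot.read_camera("top")
for n,p in dict(pink=(315,169),blue=(361,174),yellow=(271,178)).items():
  try: print(n,*tin(t,p,smax=60))
  except Exception as e:print(n,e)
E
```

```text
[ 0.60964589 -0.0934967   0.10988912] (array([0.003, 0.009, 0.506]), array([ 0.001,  0.002, -0.002]))
pink [619.   24.4] [43. 25.] 91.1 [314.6 169.3]
blue [615.1 -97.3] [79. 65.] 54.5 [363.3 171.2]
yellow [593.7 132.7] [42. 24.] 111.7 [270.9 178.3]
```

Emit:
send_rows(increments=[[[0, 0.005, 0.2], [0, 0, 0]], [[0, 0.005, 0.4], [0, 0, 0]], [[0, 0.005, 0.49], [0, 0, 0]], [[0, 0.005, 0.49], [0, 0, 0]], [[0, 0.005, 0.49], [0, 0, 0]]])

```text
clock: 29.15
position: [0.6113, -0.0917, 0.0376]
orientation: [0.697, 3.06, 0.002]
force: [0.8, 0.4, 0.2]
grip_width: 1.005
grip_force: 0.0
```

Emit:
send_rows(increments=[[[0, 0, 0], [0, 0, 0]], [[0, 0, 0], [0, 0, 0]], [[0, 0, 0], [0, 0, 0]], [[0, 0, 0], [0, 0, 0]], [[0, 0, 0], [0, 0, 0]], [[0, 0, 0], [0, 0, 0]]], jaw=0)

```text
clock: 29.75
position: [0.6119, -0.0916, 0.0382]
orientation: [0.697, 3.058, 0.002]
force: [0.3, -0.4, 6.1]
grip_width: 0.668
grip_force: 65.0
```

Emit:
send_rows(increments=[[[0, 0, -0.2], [0, 0, 0]], [[0, 0, -0.5], [0, 0, 0]], [[0, 0, -0.8], [0, 0, 0]], [[0, 0, -1], [0, 0, 0]], [[0, 0, -1], [0, 0, 0]], [[0, 0, -1], [0, 0, 0]]])

```text
clock: 30.35
position: [0.6099, -0.0915, 0.1868]
orientation: [0.697, 3.06, 0.002]
force: [-0.5, 0.2, -4.0]
grip_width: 0.671
grip_force: 65.1
```

```bash
python3 - <<'E'
from h import *
s=robot.read_state();print(s["clock"],s["position"],s["force"],s["grip_width"])
print(step((*slot(1,1),.18),down(90+TY)))
E
```

```text
30.35 [ 0.60991902 -0.09154301  0.18682065] [-0.48553006  0.19634551 -3.95151927] 0.6712566040994569
(array([-0.129, -1.433,  0.043]), array([ 0.001,  0.004, -0.695]))
```

Emit:
send_rows(increments=[[[-0.03, -0.3, 0], [0, 0, -0.17]], [[-0.06, -0.6, 0], [0, 0, -0.35]], [[-0.09, -0.9, 0], [0, 0, -0.52]], [[-0.09, -0.95, 0], [0, 0, -0.695]], [[-0.09, -0.95, 0], [0, 0, -0.695]], [[-0.09, -0.95, 0], [0, 0, -0.695]]])

```text
clock: 30.95
position: [0.5598, -0.2243, 0.1845]
orientation: [0.149, -3.138, -0.005]
force: [0.1, 0.0, -1.9]
grip_width: 0.674
grip_force: 65.3
```

```bash
python3 - <<'E'
from h import *
s=robot.read_state();print(s["position"],step((*slot(1,1),.046),down(90+TY)))
E
```

```text
[ 0.55975844 -0.22425609  0.18445852] (array([ 0.213, -0.448,  0.922]), array([ 0.004, -0.   , -0.004]))
```

Emit:
send_rows(increments=[[[0.1, -0.22, 0], [0, 0, 0]], [[0.21, -0.44, 0], [0, 0, 0]], [[0.21, -0.44, 0.2], [0, 0, 0]], [[0.21, -0.44, 0.4], [0, 0, 0]], [[0.21, -0.44, 0.55], [0, 0, 0]], [[0.21, -0.44, 0.55], [0, 0, 0]], [[0.21, -0.44, 0.55], [0, 0, 0]]])

```text
clock: 31.65
position: [0.5364, -0.2924, 0.1032]
orientation: [-0.156, 3.137, 0.003]
force: [0.1, -0.3, -1.6]
grip_width: 0.671
grip_force: 65.3
```

```bash
python3 - <<'E'
from h import *
s=robot.read_state();print(s["position"],step((*slot(1,1),.046),down(90+TY)))
E
```

```text
[ 0.53643106 -0.29239598  0.10324884] (array([ 0.016, -0.008,  0.382]), array([0.002, 0.002, 0.002]))
```

Emit:
send_rows(increments=[[[0.01, 0, 0.15], [0, 0, 0]], [[0.01, 0, 0.28], [0, 0, 0]], [[0.01, 0, 0.34], [0, 0, 0]], [[0.01, 0, 0.37], [0, 0, 0]], [[0.01, 0, 0.39], [0, 0, 0]], [[0.01, 0, 0.39], [0, 0, 0]]])

```text
clock: 32.25
position: [0.5355, -0.2949, 0.0464]
orientation: [-0.154, 3.134, -0.001]
force: [0.2, -0.1, -1.4]
grip_width: 0.673
grip_force: 65.6
```

```bash
python3 - <<'E'
from h import *
s=robot.read_state();print(s["position"],s["force"],step((*slot(1,1),.046),down(90+TY)))
E
```

```text
[ 0.53551617 -0.29489699  0.04636373] [ 0.20076035 -0.05349326 -1.44578843] (array([0.007, 0.009, 0.002]), array([-0.001,  0.005,  0.   ]))
```

Emit:
send_rows(increments=[[[0, 0, 0.01], [0, 0, 0]], [[0, 0, 0.01], [0, 0, 0]], [[0, 0, 0.01], [0, 0, 0]]])

```text
clock: 32.55
position: [0.5356, -0.295, 0.0462]
orientation: [-0.153, 3.134, -0.001]
force: [-2.6, 1.8, 8.6]
grip_width: 0.67
grip_force: 66.6
```

Emit:
send_rows(increments=[[[0, 0, 0], [0, 0, 0]], [[0, 0, 0], [0, 0, 0]], [[0, 0, 0], [0, 0, 0]]], jaw=0.85)

```text
clock: 32.85
position: [0.5347, -0.2949, 0.044]
orientation: [-0.153, 3.135, -0.0]
force: [-0.2, 0.1, -0.6]
grip_width: 0.854
grip_force: 0.0
```

Emit:
send_rows(increments=[[[0, 0, -0.2], [0, 0, 0]], [[0, 0, -0.5], [0, 0, 0]], [[0, 0, -0.8], [0, 0, 0]], [[0, 0, -0.9], [0, 0, 0]], [[0, 0, -0.9], [0, 0, 0]]])

```text
clock: 33.35
position: [0.5361, -0.2959, 0.182]
orientation: [-0.153, 3.13, -0.004]
force: [-0.4, 0.6, -0.6]
grip_width: 0.852
grip_force: 0.0
```

```bash
python3 - <<'E'
from h import *
s=robot.read_state();print(s["clock"],s["position"],s["force"],s["grip_width"])
t=robot.read_camera("top")
for n,p in dict(pink=(315,169),yellow=(271,178)).items():
  try: print(n,*tin(t,p,smax=60))
  except Exception as e:print(n,e)
print(step((.6185,.0238,.17),down(91.1)))
E
```

```text
33.35 [ 0.53614356 -0.29586259  0.18204872] [-0.36372973  0.61230752 -0.63538844] 0.8516000889171953
pink [619.   24.4] [43. 25.] 91.1 [314.6 169.4]
yellow [593.7 132.7] [42. 24.] 111.7 [270.9 178.3]
(array([-0.763,  2.061,  0.065]), array([-0.001,  0.005,  0.1  ]))
```

Next is pink.

Emit:
send_rows(increments=[[[-0.12, 0.33, 0], [0, 0, 0]], [[-0.25, 0.66, 0], [0, 0, 0]], [[-0.37, 0.99, 0], [0, 0, 0]], [[-0.37, 0.99, 0], [0, 0, 0]]], jaw=1)

```text
clock: 33.8
position: [0.5752, -0.132, 0.1764]
orientation: [0.17, -3.137, -0.01]
force: [0.0, 0.4, 0.3]
grip_width: 0.999
grip_force: 0.0
```

Emit:
send_rows(increments=[[[-0.13, 0.33, 0], [0, 0, 0.03]], [[-0.26, 0.66, 0], [0, 0, 0.07]], [[-0.38, 0.99, 0], [0, 0, 0.1]], [[-0.38, 0.99, 0], [0, 0, 0.1]], [[-0.38, 0.99, 0], [0, 0, 0.1]]])

```text
clock: 34.3
position: [0.616, 0.0151, 0.1767]
orientation: [0.039, -3.14, -0.003]
force: [0.1, -0.8, -0.5]
grip_width: 1.001
grip_force: 0.0
```

```bash
python3 - <<'E'
from h import *
s=robot.read_state();print(s["position"],step((.6185,.0238,.036),down(91.1)))
E
```

```text
[0.61596614 0.01509485 0.17673816] (array([-0.02 ,  0.056,  0.938]), array([ 0.002, -0.002,  0.007]))
```

Emit:
send_rows(increments=[[[-0.01, 0.045, 0.1], [0, 0, 0.005]], [[-0.01, 0.045, 0.25], [0, 0, 0.005]], [[-0.01, 0.045, 0.4], [0, 0, 0.005]], [[-0.01, 0.045, 0.4], [0, 0, 0.005]], [[-0.01, 0.045, 0.4], [0, 0, 0.005]]])

```text
clock: 34.8
position: [0.6175, 0.0165, 0.1178]
orientation: [0.02, -3.141, 0.001]
force: [0.1, -0.3, 1.4]
grip_width: 1.001
grip_force: 0.0
```

```bash
python3 - <<'E'
from h import *
s=robot.read_state();print(s["position"],step((.6185,.0238,.036),down(91.1)))
E
```

```text
[0.61749713 0.01652003 0.1177761 ] (array([-0.008,  0.049,  0.545]), array([-0.   , -0.001, -0.008]))
```

Emit:
send_rows(increments=[[[-0.005, 0.05, 0.05], [0, 0, -0.005]], [[-0.005, 0.05, 0.25], [0, 0, -0.005]], [[-0.005, 0.05, 0.4], [0, 0, -0.005]], [[-0.005, 0.05, 0.53], [0, 0, -0.005]], [[-0.005, 0.05, 0.53], [0, 0, -0.005]], [[-0.005, 0.05, 0.53], [0, 0, -0.005]]])

```text
clock: 35.4
position: [0.6198, 0.0266, 0.0401]
orientation: [-0.031, 3.139, 0.001]
force: [0.3, -0.0, 0.7]
grip_width: 1.0
grip_force: 0.0
```

Emit:
send_rows(increments=[[[0, 0, 0], [0, 0, 0]], [[0, 0, 0], [0, 0, 0]], [[0, 0, 0], [0, 0, 0]], [[0, 0, 0], [0, 0, 0]], [[0, 0, 0], [0, 0, 0]], [[0, 0, 0], [0, 0, 0]]], jaw=0)

```text
clock: 36.0
position: [0.6209, 0.0262, 0.0413]
orientation: [-0.03, 3.136, 0.001]
force: [-0.4, -1.2, 6.7]
grip_width: 0.67
grip_force: 65.3
```

Emit:
send_rows(increments=[[[0, 0, -0.2], [0, 0, 0]], [[0, 0, -0.5], [0, 0, 0]], [[0, 0, -0.8], [0, 0, 0]], [[0, 0, -1], [0, 0, 0]], [[0, 0, -1], [0, 0, 0]], [[0, 0, -1], [0, 0, 0]]])

```text
clock: 36.6
position: [0.6188, 0.026, 0.1898]
orientation: [-0.03, 3.139, 0.001]
force: [-0.2, 0.1, -2.5]
grip_width: 0.671
grip_force: 65.5
```

```bash
python3 - <<'E'
from h import *
s=robot.read_state();print(s["clock"],s["position"],s["force"],s["grip_width"])
print(step((*slot(-1,-1),.18),down(90+TY)))
E
```

```text
36.6 [0.61882506 0.02603077 0.18983752] [-0.23407789  0.09187319 -2.48840223] 0.6708372601456333
(array([ 1.168, -2.78 ,  0.061]), array([ 0.   ,  0.004, -0.1  ]))
```

Emit:
send_rows(increments=[[[0.13, -0.3, 0], [0, 0, -0.03]], [[0.27, -0.62, 0], [0, 0, -0.06]], [[0.4, -0.93, 0], [0, 0, -0.1]], [[0.4, -0.93, 0], [0, 0, -0.1]]])

```text
clock: 37.0
position: [0.5562, -0.1241, 0.1864]
orientation: [0.136, -3.133, 0.006]
force: [0.1, -1.1, -2.1]
grip_width: 0.673
grip_force: 65.6
```

Emit:
send_rows(increments=[[[0.13, -0.3, 0], [0, 0, 0]], [[0.27, -0.62, 0], [0, 0, 0]], [[0.4, -0.93, 0], [0, 0, 0]], [[0.4, -0.93, 0], [0, 0, 0]]])

```text
clock: 37.4
position: [0.5099, -0.2682, 0.1867]
orientation: [0.134, -3.135, 0.004]
force: [-0.6, -0.6, -2.6]
grip_width: 0.671
grip_force: 65.8
```

```bash
python3 - <<'E'
from h import *
s=robot.read_state();print(s["position"],step((*slot(-1,-1),.0495),down(90+TY)))
E
```

```text
[ 0.50994117 -0.26816972  0.18672854] (array([ 0.455, -0.802,  0.919]), array([-0.003, -0.005, -0.015]))
```

Emit:
send_rows(increments=[[[0.15, -0.27, 0], [0, 0, -0.01]], [[0.3, -0.54, 0], [0, 0, -0.01]], [[0.44, -0.77, 0], [0, 0, -0.01]], [[0.44, -0.77, 0], [0, 0, -0.01]], [[0.44, -0.77, 0.2], [0, 0, -0.01]], [[0.44, -0.77, 0.3], [0, 0, -0.01]], [[0.44, -0.77, 0.3], [0, 0, -0.01]]])

```text
clock: 38.1
position: [0.4588, -0.3776, 0.1396]
orientation: [0.167, -3.133, -0.01]
force: [0.4, 1.1, -2.8]
grip_width: 0.67
grip_force: 65.9
```

```bash
python3 - <<'E'
from h import *
s=robot.read_state();print(s["position"],step((*slot(-1,-1),.0495),down(90+TY)))
E
```

```text
[ 0.45880289 -0.37763603  0.13955551] (array([ 0.056, -0.109,  0.6  ]), array([ 0.009, -0.005,  0.011]))
```

Emit:
send_rows(increments=[[[0.05, -0.1, 0], [0, 0, 0.01]], [[0.05, -0.1, 0], [0, 0, 0.01]], [[0.05, -0.1, 0.1], [0, 0, 0.01]], [[0.05, -0.1, 0.25], [0, 0, 0.01]], [[0.05, -0.1, 0.25], [0, 0, 0.01]]])

```text
clock: 38.6
position: [0.4537, -0.3942, 0.1034]
orientation: [0.154, -3.136, -0.007]
force: [-0.3, 0.7, -3.0]
grip_width: 0.672
grip_force: 65.8
```

```bash
python3 - <<'E'
from h import *
s=robot.read_state();print(s["position"],s["force"],step((*slot(-1,-1),.0495),down(90+TY)))
E
```

```text
[ 0.45371532 -0.39416344  0.10335257] [-0.2998029   0.74259934 -2.99649458] (array([ 0.013, -0.001,  0.359]), array([ 0.006, -0.002,  0.001]))
```

Emit:
send_rows(increments=[[[0.01, 0.01, 0.15], [0, 0, 0]], [[0.01, 0.01, 0.27], [0, 0, 0]], [[0.01, 0.01, 0.33], [0, 0, 0]], [[0.01, 0.01, 0.36], [0, 0, 0]], [[0.01, 0.01, 0.37], [0, 0, 0]], [[0.01, 0.01, 0.37], [0, 0, 0]], [[0.01, 0.01, 0.37], [0, 0, 0]]])

```text
clock: 39.3
position: [0.4546, -0.3954, 0.0518]
orientation: [-0.153, 3.135, -0.001]
force: [0.4, -0.3, -1.8]
grip_width: 0.673
grip_force: 66.0
```

Emit:
send_rows(increments=[[[0, 0, 0.012], [0, 0, 0]], [[0, 0, 0.018], [0, 0, 0]], [[0, 0, 0.018], [0, 0, 0]], [[0, 0, 0.018], [0, 0, 0]]])

```text
clock: 39.7
position: [0.4545, -0.3953, 0.0494]
orientation: [-0.153, 3.135, -0.001]
force: [-1.2, 1.4, 6.4]
grip_width: 0.669
grip_force: 66.6
```

The tin is on the tray floor, so I release it.

Emit:
send_rows(increments=[[[0, 0, 0], [0, 0, 0]], [[0, 0, 0], [0, 0, 0]], [[0, 0, 0], [0, 0, 0]]], jaw=0.85)

```text
clock: 40.0
position: [0.4541, -0.3949, 0.0482]
orientation: [-0.154, 3.136, 0.0]
force: [0.8, 0.2, 0.8]
grip_width: 0.853
grip_force: 0.0
```

Emit:
send_rows(increments=[[[0, 0, -0.2], [0, 0, 0]], [[0, 0, -0.5], [0, 0, 0]], [[0, 0, -0.8], [0, 0, 0]], [[0, 0, -0.9], [0, 0, 0]], [[0, 0, -0.9], [0, 0, 0]]])

```text
clock: 40.5
position: [0.4555, -0.3964, 0.1865]
orientation: [-0.153, 3.131, -0.006]
force: [0.6, 0.4, -0.5]
grip_width: 0.851
grip_force: 0.0
```

```bash
python3 - <<'E'
from h import *
s=robot.read_state();print(s["clock"],s["position"],s["force"],s["grip_width"])
t=robot.read_camera("top")
for n,p in dict(yellow=(271,178)).items():
  try: print(n,*tin(t,p,smax=60))
  except Exception as e:print(n,e)
print(step((.5935,.1328,.18),down(111.7)))
E
```

```text
40.5 [ 0.45552042 -0.39641899  0.18654625] [ 0.58261102  0.37271018 -0.45857462] 0.8505199914272229
yellow [593.7 132.7] [42. 24.] 111.7 [270.9 178.3]
(array([-1.268,  3.414,  0.028]), array([-0.002,  0.005, -0.358]))
```

Emit:
send_rows(increments=[[[-0.12, 0.32, 0], [0, 0, 0]], [[-0.24, 0.64, 0], [0, 0, 0]], [[-0.36, 0.96, 0], [0, 0, 0]], [[-0.36, 0.96, 0], [0, 0, 0]]], jaw=1)

```text
clock: 40.95
position: [0.4946, -0.237, 0.181]
orientation: [0.171, -3.137, -0.01]
force: [0.2, 0.7, 0.3]
grip_width: 0.999
grip_force: 0.0
```

Emit:
send_rows(increments=[[[-0.12, 0.32, 0], [0, 0, 0]], [[-0.24, 0.64, 0], [0, 0, 0]], [[-0.36, 0.96, 0], [0, 0, 0]], [[-0.36, 0.96, 0], [0, 0, 0]]])

```text
clock: 41.35
position: [0.5335, -0.0887, 0.1816]
orientation: [-0.171, 3.137, 0.009]
force: [0.8, -0.3, 0.1]
grip_width: 0.996
grip_force: 0.0
```

Emit:
send_rows(increments=[[[-0.12, 0.32, 0], [0, 0, -0.1]], [[-0.24, 0.64, 0], [0, 0, -0.2]], [[-0.36, 0.96, 0], [0, 0, -0.36]], [[-0.36, 0.96, 0], [0, 0, -0.36]]])

```text
clock: 41.75
position: [0.5723, 0.06, 0.182]
orientation: [-0.616, 3.079, 0.009]
force: [-0.4, -0.5, 1.1]
grip_width: 1.001
grip_force: 0.0
```

```bash
python3 - <<'E'
from h import *
s=robot.read_state();print(s["clock"],s["position"],s["force"],s["grip_width"])
print(step((.5935,.1328,.15),down(111.7)))
E
```

```text
41.75 [0.57228824 0.0599597  0.1819574 ] [-0.42540362 -0.48499955  1.12360406] 1.0008162635450137
(array([-0.317,  0.393,  0.216]), array([0.007, 0.003, 0.02 ]))
```

Emit:
send_rows(increments=[[[-0.15, 0.2, 0], [0, 0, 0.01]], [[-0.3, 0.37, 0], [0, 0, 0.01]], [[-0.3, 0.37, 0.15], [0, 0, 0.01]], [[-0.3, 0.37, 0.2], [0, 0, 0.01]], [[-0.3, 0.37, 0.2], [0, 0, 0.01]], [[-0.3, 0.37, 0.2], [0, 0, 0.01]]])

```text
clock: 42.35
position: [0.5935, 0.1174, 0.1531]
orientation: [-0.579, 3.088, -0.001]
force: [-1.2, 0.3, 1.0]
grip_width: 1.001
grip_force: 0.0
```

```bash
python3 - <<'E'
from h import *
s=robot.read_state();print(s["position"],step((.5935,.1328,.036),down(111.7)))
E
```

```text
[0.59349684 0.11740351 0.15309528] (array([-0.037,  0.096,  0.781]), array([-0.001,  0.   , -0.01 ]))
```

Emit:
send_rows(increments=[[[-0.035, 0.09, 0], [0, 0, -0.01]], [[-0.035, 0.09, 0.1], [0, 0, -0.01]], [[-0.035, 0.09, 0.3], [0, 0, -0.01]], [[-0.035, 0.09, 0.3], [0, 0, -0.01]], [[-0.035, 0.09, 0.3], [0, 0, -0.01]]])

```text
clock: 42.85
position: [0.5933, 0.1336, 0.1082]
orientation: [-0.595, 3.085, 0.0]
force: [0.4, 0.6, -0.4]
grip_width: 1.001
grip_force: 0.0
```

```bash
python3 - <<'E'
from h import *
s=robot.read_state();print(s["position"],step((.5935,.1328,.036),down(111.7)))
E
```

```text
[0.59329441 0.1335823  0.10823417] (array([ 0.001, -0.005,  0.482]), array([0.   , 0.   , 0.003]))
```

Emit:
send_rows(increments=[[[0, -0.005, 0.15], [0, 0, 0]], [[0, -0.005, 0.3], [0, 0, 0]], [[0, -0.005, 0.46], [0, 0, 0]], [[0, -0.005, 0.46], [0, 0, 0]], [[0, -0.005, 0.46], [0, 0, 0]]])

```text
clock: 43.35
position: [0.5951, 0.1331, 0.0409]
orientation: [-0.594, 3.082, 0.0]
force: [-0.7, 0.5, 1.5]
grip_width: 0.997
grip_force: 0.0
```

Emit:
send_rows(increments=[[[0, 0, 0], [0, 0, 0]], [[0, 0, 0], [0, 0, 0]], [[0, 0, 0], [0, 0, 0]], [[0, 0, 0], [0, 0, 0]], [[0, 0, 0], [0, 0, 0]], [[0, 0, 0], [0, 0, 0]]], jaw=0)

```text
clock: 43.95
position: [0.596, 0.1334, 0.0418]
orientation: [-0.593, 3.079, 0.0]
force: [-0.7, 0.3, 7.9]
grip_width: 0.673
grip_force: 65.3
```

Emit:
send_rows(increments=[[[0, 0, -0.2], [0, 0, 0]], [[0, 0, -0.5], [0, 0, 0]], [[0, 0, -0.8], [0, 0, 0]], [[0, 0, -1], [0, 0, 0]], [[0, 0, -1], [0, 0, 0]], [[0, 0, -1], [0, 0, 0]]])

```text
clock: 44.55
position: [0.5942, 0.1326, 0.1904]
orientation: [-0.593, 3.082, -0.0]
force: [-0.9, -0.2, -4.0]
grip_width: 0.677
grip_force: 65.3
```

```bash
python3 - <<'E'
from h import *
s=robot.read_state();print(s["clock"],s["position"],s["force"],s["grip_width"])
t=robot.read_camera("top");x,y=[int(v) for v in project(t,[[*TC,.08]])[0]]
print(x,y);cv2.imwrite("pics/t1.png",cv2.resize(t["frame"][y-60:y+60,x-70:x+70,::-1],None,fx=5,fy=5))
print(step((*slot(-1,1),.18),down(90+TY)))
E
```

```text
44.55 [0.5941804  0.13263476 0.19039539] [-0.90898585 -0.22843148 -3.96271213] 0.6766365501311227
459 221
(array([ 2.008, -2.321,  0.059]), array([-0.  ,  0.  ,  0.36]))
```

View pics/t1.png

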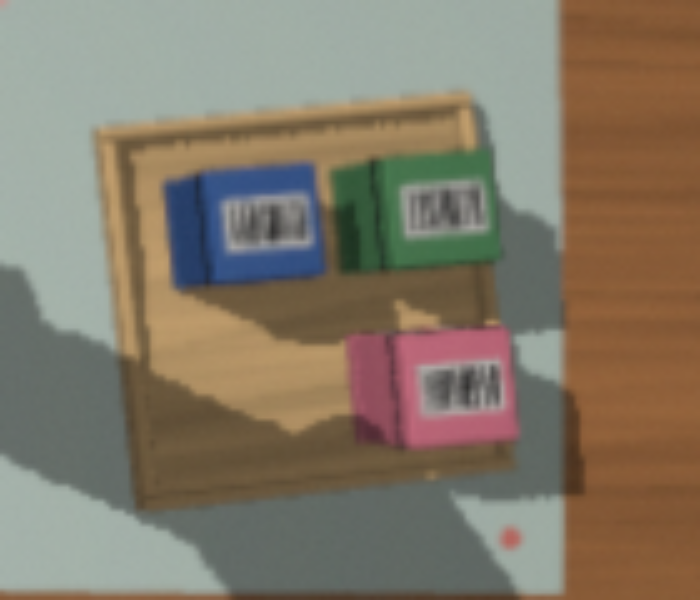

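Blue, green and pink stand upright in the tray, and the lower-left slot is free for yellow.

Emit:
send_rows(increments=[[[0.2, -0.25, 0], [0, 0, 0.1]], [[0.4, -0.5, 0], [0, 0, 0.2]], [[0.6, -0.72, 0], [0, 0, 0.36]], [[0.7, -0.8, 0], [0, 0, 0.36]], [[0.7, -0.8, 0], [0, 0, 0.36]]])

```text
clock: 45.1
position: [0.5379, -0.0223, 0.1872]
orientation: [0.143, -3.134, 0.002]
force: [0.4, 0.5, -2.0]
grip_width: 0.668
grip_force: 65.3
```

```bash
python3 - <<'E'
from h import *
s=robot.read_state();print(s["position"],step((*slot(-1,1),.0498),down(90+TY)))
E
```

```text
[ 0.53791139 -0.02227429  0.18717666] (array([ 0.799, -1.803,  0.921]), array([-0.001, -0.005, -0.008]))
```

Emit:
send_rows(increments=[[[0.13, -0.3, 0], [0, 0, 0]], [[0.26, -0.6, 0], [0, 0, 0]], [[0.4, -0.89, 0], [0, 0, 0]], [[0.4, -0.89, 0], [0, 0, 0]]])

```text
clock: 45.5
position: [0.4907, -0.1635, 0.1877]
orientation: [0.138, -3.136, 0.003]
force: [0.2, -1.0, -1.7]
grip_width: 0.667
grip_force: 65.6
```

Emit:
send_rows(increments=[[[0.13, -0.3, 0], [0, 0, 0]], [[0.26, -0.6, 0], [0, 0, 0]], [[0.39, -0.87, 0], [0, 0, 0]], [[0.39, -0.87, 0], [0, 0, 0]], [[0.39, -0.87, 0.1], [0, 0, 0]], [[0.39, -0.87, 0.2], [0, 0, 0]], [[0.39, -0.87, 0.2], [0, 0, 0]]])

```text
clock: 46.2
position: [0.4477, -0.2894, 0.1559]
orientation: [0.156, -3.134, -0.007]
force: [-0.7, 0.1, -3.4]
grip_width: 0.669
grip_force: 65.7
```

```bash
python3 - <<'E'
from h import *
s=robot.read_state();print(s["position"],step((*slot(-1,1),.0498),down(90+TY)))
E
```

```text
[ 0.44765543 -0.28935859  0.15594722] (array([ 0.039, -0.089,  0.707]), array([ 0.006, -0.004,  0.002]))
```

Emit:
send_rows(increments=[[[0.04, -0.08, 0], [0, 0, 0]], [[0.04, -0.08, 0], [0, 0, 0]], [[0.04, -0.08, 0.15], [0, 0, 0]], [[0.04, -0.08, 0.3], [0, 0, 0]], [[0.04, -0.08, 0.35], [0, 0, 0]], [[0.04, -0.08, 0.35], [0, 0, 0]]])

```text
clock: 46.8
position: [0.4439, -0.3042, 0.1062]
orientation: [-0.153, 3.137, 0.002]
force: [-0.8, 0.3, -2.1]
grip_width: 0.676
grip_force: 65.8
```

```bash
python3 - <<'E'
from h import *
s=robot.read_state();print(s["position"],s["force"],step((*slot(-1,1),.0498),down(90+TY)))
E
```

```text
[ 0.443897   -0.30417386  0.10620695] [-0.79885428  0.32949221 -2.10297633] (array([0.007, 0.01 , 0.376]), array([ 0.002,  0.001, -0.   ]))
```

Emit:
send_rows(increments=[[[0, 0.01, 0.15], [0, 0, 0]], [[0, 0.01, 0.27], [0, 0, 0]], [[0, 0.01, 0.33], [0, 0, 0]], [[0, 0.01, 0.37], [0, 0, 0]], [[0, 0.01, 0.39], [0, 0, 0]], [[0, 0.01, 0.39], [0, 0, 0]], [[0, 0.01, 0.39], [0, 0, 0]]])

```text
clock: 47.5
position: [0.4451, -0.3033, 0.0499]
orientation: [-0.153, 3.134, -0.001]
force: [-3.3, 1.6, 5.5]
grip_width: 0.671
grip_force: 66.4
```

The tin is on the floor. I release, rise and move clear.

Emit:
send_rows(increments=[[[0, 0, 0], [0, 0, 0]], [[0, 0, 0], [0, 0, 0]], [[0, 0, 0], [0, 0, 0]]], jaw=0.85)

```text
clock: 47.8
position: [0.445, -0.3032, 0.0486]
orientation: [-0.154, 3.135, -0.0]
force: [0.6, -0.1, 0.4]
grip_width: 0.848
grip_force: 0.0
```

Emit:
send_rows(increments=[[[0, 0, -0.2], [0, 0, 0]], [[0, 0, -0.5], [0, 0, 0]], [[0, 0, -0.8], [0, 0, 0]], [[0, 0, -1], [0, 0, 0]], [[0, 0, -1], [0, 0, 0]]])

```text
clock: 48.3
position: [0.4473, -0.305, 0.2035]
orientation: [-0.153, 3.128, -0.008]
force: [0.0, -0.7, 0.0]
grip_width: 0.849
grip_force: 0.0
```

Emit:
send_rows(increments=[[[0, 0.3, 0], [0, 0, 0]], [[0, 0.6, 0], [0, 0, 0]], [[0, 0.9, 0], [0, 0, 0]], [[0, 0.95, 0], [0, 0, 0]], [[0, 0.95, 0], [0, 0, 0]]])

```text
clock: 48.8
position: [0.43, -0.1594, 0.1979]
orientation: [-0.16, 3.136, 0.001]
force: [-0.2, -0.4, 0.1]
grip_width: 0.849
grip_force: 0.0
```

```bash
python3 - <<'E'
from h import *
s=robot.read_state();print(s["clock"],s["position"],s["force"])
t=robot.read_camera("top");c=robot.read_camera("scene")
a=cv2.resize(t["frame"][160:285,385:525,::-1],None,fx=3,fy=3)
b=cv2.resize(c["frame"][100:330,150:540,::-1],(780,460))
b=cv2.resize(b,(636,375));o=np.zeros((375,420,3),np.uint8);o[:]=a
o=cv2.resize(np.hstack([o,b]),(800,284));cv2.imwrite("pics/f.png",o)
E
```

```text
48.8 [ 0.43002641 -0.15936751  0.19793341] [-0.16142757 -0.35411882  0.1278804 ]
```

View pics/f.png

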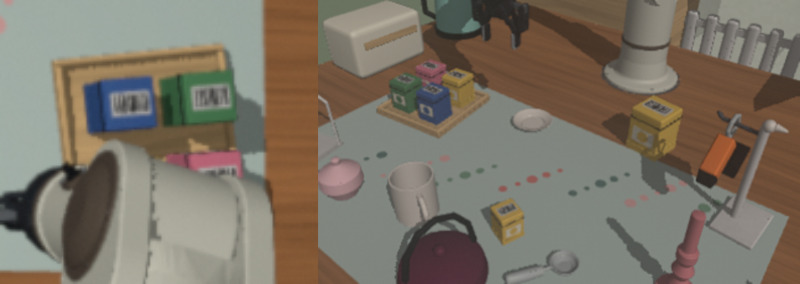

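All four tins stand upright in the tray, the scanner hangs on the hook, and the other things are where they were.

```bash
python3 -c "
from rig import robot
print(robot.finish_job())"
```

```text
the job is handed in; nothing more can be done
None
```

I aimed the scanner at the pink, green, blue and yellow labels in that order, holding about 1.6 s on each (the rig gives no read confirmation). The scanner now hangs on the hook, all four tins stand upright in the tray, and the job was handed in at about 49 s.

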